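# Prop the topping chest open and stock it

### The job

Set up the topping chest for service: lift its lid right back, flip the red stay on its left flank fully up, and bring the lid forward to rest on the stay, so that it stands propped open by itself when you let go. Only then move every topping jar from the worktop into the chest, upright on the floor of the cells, one per cell, setting each down gently rather than dropping it in; leave the lid propped and the other things where they are.

Things in the scene. Friction and masses are not known exactly. Their poses are not given: they have to be found in the camera images.
- chest: Fixed oak chest, 200 mm deep (x axis: front, facing the robot, to hinged far side), 308 wide (y: to the robot's left), 96 high; walls and floor 8 mm. Origin: on the worktop, 90 mm behind its front face, mid-width. Inside, four cells in a row along y, each 67 (y) x 70 mm (x), between white walls 40 mm above the worktop; flat 40 mm high ledges before (29 mm) and behind (85 mm) the cells give finger room
- cell0 (a point): Centre of the floor of cell 0 of the chest (first, counted from the robot's right to its left), 8 mm above the worktop, 18 mm in front of the chest's origin; next cell 73 mm away; axes as the chest's
- cell1 (a point): Centre of the floor of cell 1 of the chest (2 of 4, counted from the robot's right to its left), 8 mm above the worktop, 18 mm in front of the chest's origin; next cell 73 mm away; axes as the chest's
- cell2 (a point): Centre of the floor of cell 2 of the chest (3 of 4, counted from the robot's right to its left), 8 mm above the worktop, 18 mm in front of the chest's origin; next cell 73 mm away; axes as the chest's
- cell3 (a point): Centre of the floor of cell 3 of the chest (4 of 4, counted from the robot's right to its left), 8 mm above the worktop, 18 mm in front of the chest's origin; next cell 73 mm away; axes as the chest's
- lid (a joint): Angle of the lid about the chest's far top edge: 0 closed, 1.7 rad leaning back against its stop. 450 g, swings freely: past upright (1.571) it leans back and rests there by itself, below that it falls shut unless it rests on the stay. Resting on the fully raised stay it reads about 1.40
- lid_handle (a point): Middle of the lid's handle: dark round steel bar, 12 mm thick, 110 mm long, level, parallel to the chest's y axis, on two thin posts 100 mm apart, its axis 44 mm off the lid's front edge in the lid's plane. Lid shut: in front of the chest, 102 mm above the worktop; open: on top, about 340 mm up. It can be pinched from above at any lid angle and turns between the fingers
- lid_hinge (a point): Point on the lid's hinge axis (parallel to the chest's y axis), 96 mm above the worktop, at the chest's far edge, 110 mm behind its origin. The handle's bar is 244 mm from it and turns about it towards up and back as the lid opens
- stay (a joint): Angle of the stay, a red bar 169 mm long on the chest's left (+y) flank: 0 level along the flank, tip to the rear; 0.82 rad up at its stop, tip up and back. Stiff pivot (0.06 N m): it stays where it is left. Raised, its black tip carries the steel ear on the lid's left edge (110 mm from the hinge) when the lid, first leaned back, comes forward. While the lid is shut the ear blocks it
- stay_pin (a point): Middle of the graspable part of the stay's pin: a round steel pin, 12 mm thick, sticking out 40 mm sideways (chest +y) from the stay, 72 mm from the pivot. This point is 192 mm to the left of the chest's mid-width, and 80 mm above the worktop when the stay lies down. It can be pinched from above and turns between the fingers
- stay_pivot (a point): Pivot of the stay (axis parallel to the chest's y axis), 80 mm above the worktop, 30 mm in front of the chest's origin, on its left flank
- jar1: Topping jar, dark red with a black screw cap: straight cylinder 56 mm across, 76 mm high, about 250 g, thick heavy glass foot, standing on the worktop to the robot's right. Origin: centre of its underside, z up through its cap. May be absent
- jar2: Topping jar, orange with a black screw cap: straight cylinder 56 mm across, 76 mm high, about 250 g, thick heavy glass foot, standing on the worktop to the robot's right. Origin: centre of its underside, z up through its cap. May be absent
- jar3: Topping jar, pistachio green with a black screw cap: straight cylinder 56 mm across, 76 mm high, about 250 g, thick heavy glass foot, standing on the worktop to the robot's right. Origin: centre of its underside, z up through its cap. May be absent
- jar4: Topping jar, chocolate brown with a black screw cap: straight cylinder 56 mm across, 76 mm high, about 250 g, thick heavy glass foot, standing on the worktop to the robot's right. Origin: centre of its underside, z up through its cap. May be absent
- ramekin: Bystander: white ceramic ramekin, 64 mm across, 36 mm high, among the jars. Origin: centre of its underside
- shaker: Bystander: steel sugar shaker, 62 mm across, 118 mm high. Origin: centre of its underside
- scraper: Bystander: dough scraper lying flat, 110 x 150 mm, 14 mm high, blue grip. Origin: centre of its underside
- timer: Bystander: white kitchen timer with a red grip, 68 mm across, 43 mm high. Origin: centre of its underside
- jug: Bystander: metal jug, 90 mm across, 110 mm high. Origin: centre of its underside
Things that resemble listed ones, but are neither listed nor needed, are in the scene too. What is shaped like the jar3 but purple or turquoise is not meant.

How it is judged (in metres and radians):
On the way, in this order (a step that is already met when the one before it is completed fails the run):
1. the lid is raised and the stay flipped up (value of joint stay above 0.74 rad and value of joint lid above 1.28 rad), for 0.1 s.
2. the lid rests on the raised stay, propped open and let go, while every jar is still outside the chest (all of step 1 and value of joint lid below 1.53 rad and velocity of joint lid between -0.05 and 0.05 rad/s and not (x of jar1 in the frame of chest between -0.085 and 0.085 m and y of jar1 in the frame of chest between -0.15 and 0.15 m and z of jar1 in the frame of chest below 0.25 m) and not (x of jar2 in the frame of chest between -0.085 and 0.085 m and y of jar2 in the frame of chest between -0.15 and 0.15 m and z of jar2 in the frame of chest below 0.25 m) and not (x of jar3 in the frame of chest between -0.085 and 0.085 m and y of jar3 in the frame of chest between -0.15 and 0.15 m and z of jar3 in the frame of chest below 0.25 m) and not (x of jar4 in the frame of chest between -0.085 and 0.085 m and y of jar4 in the frame of chest between -0.15 and 0.15 m and z of jar4 in the frame of chest below 0.25 m) and contact force between the fingers and anything else below 0.3 N), for 0.4 s.
At the end, for the whole second after the job is handed in: The lid rests still on the raised stay (stay above 0.74 rad, lid between 1.28 and 1.53 rad), and every jar present stands upright (within 0.12 rad) and still on the floor of a cell, no farther than 15 mm from the cell's centre and 6 mm above its floor, one per cell (all of step 1 and value of joint lid below 1.53 rad and velocity of joint lid between -0.05 and 0.05 rad/s and ((horizontal distance between jar1 and cell0 below 0.015 m and z of jar1 in the frame of cell0 below 0.006 m) or (horizontal distance between jar1 and cell1 below 0.015 m and z of jar1 in the frame of cell1 below 0.006 m) or (horizontal distance between jar1 and cell2 below 0.015 m and z of jar1 in the frame of cell2 below 0.006 m) or (horizontal distance between jar1 and cell3 below 0.015 m and z of jar1 in the frame of cell3 below 0.006 m)) and angle between each of jar1, jar2, jar3, jar4's own z axis and vertical below 0.12 rad and linear speed of each of jar1, jar2, jar3, jar4 below 0.03 m/s and ((horizontal distance between jar2 and cell0 below 0.015 m and z of jar2 in the frame of cell0 below 0.006 m) or (horizontal distance between jar2 and cell1 below 0.015 m and z of jar2 in the frame of cell1 below 0.006 m) or (horizontal distance between jar2 and cell2 below 0.015 m and z of jar2 in the frame of cell2 below 0.006 m) or (horizontal distance between jar2 and cell3 below 0.015 m and z of jar2 in the frame of cell3 below 0.006 m)) and ((horizontal distance between jar3 and cell0 below 0.015 m and z of jar3 in the frame of cell0 below 0.006 m) or (horizontal distance between jar3 and cell1 below 0.015 m and z of jar3 in the frame of cell1 below 0.006 m) or (horizontal distance between jar3 and cell2 below 0.015 m and z of jar3 in the frame of cell2 below 0.006 m) or (horizontal distance between jar3 and cell3 below 0.015 m and z of jar3 in the frame of cell3 below 0.006 m)) and ((horizontal distance between jar4 and cell0 below 0.015 m and z of jar4 in the frame of cell0 below 0.006 m) or (horizontal distance between jar4 and cell1 below 0.015 m and z of jar4 in the frame of cell1 below 0.006 m) or (horizontal distance between jar4 and cell2 below 0.015 m and z of jar4 in the frame of cell2 below 0.006 m) or (horizontal distance between jar4 and cell3 below 0.015 m and z of jar4 in the frame of cell3 below 0.006 m))); the robot touches nothing.
It fails at once if a jar is dropped into the chest (falls freely more than about 25 mm) ((x of jar1 in the frame of chest between -0.085 and 0.085 m and y of jar1 in the frame of chest between -0.15 and 0.15 m and z of jar1 in the frame of chest between 0.012 and 0.25 m and linear speed of jar1 above 0.7 m/s and contact force between the fingers and jar1 below 0.05 N) or (x of jar2 in the frame of chest between -0.085 and 0.085 m and y of jar2 in the frame of chest between -0.15 and 0.15 m and z of jar2 in the frame of chest between 0.012 and 0.25 m and linear speed of jar2 above 0.7 m/s and contact force between the fingers and jar2 below 0.05 N) or (x of jar3 in the frame of chest between -0.085 and 0.085 m and y of jar3 in the frame of chest between -0.15 and 0.15 m and z of jar3 in the frame of chest between 0.012 and 0.25 m and linear speed of jar3 above 0.7 m/s and contact force between the fingers and jar3 below 0.05 N) or (x of jar4 in the frame of chest between -0.085 and 0.085 m and y of jar4 in the frame of chest between -0.15 and 0.15 m and z of jar4 in the frame of chest between 0.012 and 0.25 m and linear speed of jar4 above 0.7 m/s and contact force between the fingers and jar4 below 0.05 N)).
It fails at once if another thing on the worktop is pushed more than 6 cm away or knocked over (distance of any of ramekin, shaker, scraper, timer, jug from where it was at the start of the episode above 0.06 m or angle between any of ramekin, shaker, scraper, timer, jug's own z axis and vertical above 0.6 rad).
Of jar1, jar2, jar3, jar4 only 3 to 4 are there at a start; the rules pass over those that are not, and their reading is None.
At some moment in a run one of jar1, jar2, jar3, jar4 may be knocked a few centimetres aside while the robot is not near it.
It also fails if it takes over 210 s, if anything falls off the work surface, if the arm or the gripper's body presses on something with over 40 N, if the wrist force passes 120 N, or if a joint passes its speed limit or range.

### The arm

A 6-joint arm with a two-finger parallel gripper is mounted at the origin on the work surface. World frame = base frame: x ahead of the robot, y to its left, z up, the work surface at z = 0. Lengths are in mm, angles in degrees, forces in N, time in s.
With the tool pointing down it reaches from about 300 to 850 mm from the base axis. Payload 4.2 kg.
Tool frame: the origin (TCP) lies midway between the tips of the shut fingers; the grasp point (between the pads) lies env.grasp_offset behind it (env.grasp_offset is the distance from the TCP to the grasp point, in mm); y points along the fingers, x is the direction in which the jaws open and shut, and the axes are right-handed (so a half turn about y gives the same grasp; the last joint's range is limited). The gripper opens to 91 mm and grips with 3 to 60 N. Pads are 32 mm wide; open, the fingers measure 118 mm over their backs; the gripper's body (76 mm by 178 mm) begins 60 mm behind the grasp point.
Start: joints at [-73.281, 18.312, 89.639, -0, 72.044, -1.146], TCP at [176.397, -547.291, 213.976] pointing down, gripper open.
Joint ranges: [-177.97, 177.97], [-48.28, 115.42], [12.27, 149.76], [-77.06, 257.06], [2.81, 150.46], [-146.56, 146.56]. Speed limits (degrees/s): [147.25, 147.25, 180, 180, 180, 180].

### API

Orientations are given as [roll, pitch, yaw] about the fixed x, y, z axes, in that order (R = Rz(yaw) Ry(pitch) Rx(roll)).
In Python, from workcell import state, vision, job, env gives the robot as it stands.
- The arm moves only by the shell command python3 -m handwheel 'ROWS' [FORCE]. ROWS is JSON, a list of rows, each a list of 3 entries, a list of its own where there are three numbers: the finger opening in cm, from 0 to 9.12, then the shift along the tool's x, y, z in cm, then the turn about the tool's y in degrees. A call has 1 to 10 rows; each row is the pose to reach, as a shift and turn from the pose measured when the call began, along the tool's axes at that moment; what a row does not reach only later rows make up. A row lasts 1/10 s, in which the tool goes at most 50 mm and 8.59 degrees, less where a joint would pass 70% of its speed; a pose out of reach is approached as far as the arm can. A call with a gripper value outside its range is refused whole. The fingers move at their own pace and stop on an object; FORCE is the grip in N (left out, the last holds). Time passes only in rows, so rows that repeat a pose let the fingers close. It gives the time, the measured TCP pose, the force and the opening at its end, in the units of the state.
- state(): the state, without advancing time (a new reading comes with each control period).
- vision.grab_frame(name): name is "scene" or "top"; returns the picture (400x640x3 uint8, red, green, blue); there is no depth.
- vision.camera_model(name): a dict with "fov_y" (degrees; the focal length in pixels is half the picture's height over the tangent of half this angle, whatever the lens; pixels are square), "cx", "cy" (the principal point, pixels), "distortion" ([k1, k2, p1, p2, k3] as OpenCV has them; the pictures are not rectified), "extrinsics" (4x4, takes a point from world to camera coordinates). Camera axes: x right, y up, looking along -z (the intrinsics and any distortion apply to the point x, -y, -z); pixel columns grow to the right and rows downward; lengths in mm; the calibration is good to about 2 mm. A picture is of the moment at which its call begins. camera_model takes no time and is no camera call.
- job.job_done(): hands the job in, once; it reports no verdict.
The state is a dict: "time_s": time; "qpos": joint angles; "qvel": joint speeds; "effort": joint torques, N m; "ee_pos": TCP position; "ee_rot": TCP orientation; "force": force on the tool from outside, world axes, zero at the start; "torque": the same for the moment, N m; "gripper_width": finger opening in mm.
Only numpy, scipy, OpenCV 4.12 (cv2) and the standard library are available. Lean on these libraries where they do the work, as an engineer would, in place of code of your own. Each camera call takes 0.05 s, during which the arm holds its last target.

## Working session

There is one attempt and no reset: what is moved stays moved. The work goes in short steps, Python scripts to look and compute and a shell command to move; the robot and the scene stay as the last step left them, time stands still between calls to the robot, and variables do not carry over. Pictures are saved under pics/ and viewed, and the job is handed in when it is done.

```bash
ls; mkdir -p pics; python3 - <<'E'
from workcell import state, vision, job, env
import cv2
print(state()); print(env.grasp_offset)
for n in("scene","top"):
    f=vision.grab_frame(n); cv2.imwrite(f"pics/{n}0.png",f[:,:,::-1]); m=vision.camera_model(n); print(m)
E
```

```text
pics
{'time_s': 0.0, 'qpos': array([-7.32824245e+01,  1.83513091e+01,  8.97062154e+01, -3.83454251e-03,
        7.20415239e+01, -1.14929548e+00]), 'qvel': array([-0.00540941,  0.06768206,  0.04261446, -0.00411552, -0.00075472,
        0.04898625]), 'effort': array([-1.27085532e-03, -4.12466490e+01, -2.31981343e+01,  7.24737416e-02,
        4.58451617e-02, -1.65470283e-04]), 'ee_pos': array([ 176.22018043, -546.8142535 ,  213.1248801 ]), 'ee_rot': array([-90.00165826,   0.09910173, -72.13194502]), 'force': array([0.57135774, 0.21107037, 0.28587427]), 'torque': array([-0.00449986,  0.03329732, -0.01468024]), 'gripper_width': 91.32145340143381}
18.8
{'fov_y': 51.694683916759224, 'cx': 319.4982917174438, 'cy': 198.98454522282805, 'distortion': array([0.00244008, 0.        , 0.        , 0.        , 0.        ]), 'extrinsics': array([[ 6.62117012e-02,  9.97800243e-01,  3.26885768e-03,
        -5.27045833e+01],
       [-7.38933750e-01,  4.68319215e-02,  6.72148558e-01,
         3.11725226e+02],
       [ 6.70516908e-01, -4.69195688e-02,  7.40409096e-01,
        -1.72278318e+03],
       [ 0.00000000e+00,  0.00000000e+00,  0.00000000e+00,
         1.00000000e+00]])}
{'fov_y': 53.949207927961325, 'cx': 318.62218273116, 'cy': 207.51703327772407, 'distortion': array([-0.08188785,  0.        ,  0.        ,  0.        ,  0.        ]), 'extrinsics': array([[ 2.26249637e-03, -9.99936674e-01,  1.10240678e-02,
         1.92643139e+01],
       [ 9.97625243e-01,  3.01587755e-03,  6.88097251e-02,
        -5.06244565e+02],
       [-6.88386149e-02,  1.08422066e-02,  9.97568891e-01,
        -1.49295665e+03],
       [ 0.00000000e+00,  0.00000000e+00,  0.00000000e+00,
         1.00000000e+00]])}
```

View pics/scene0.png

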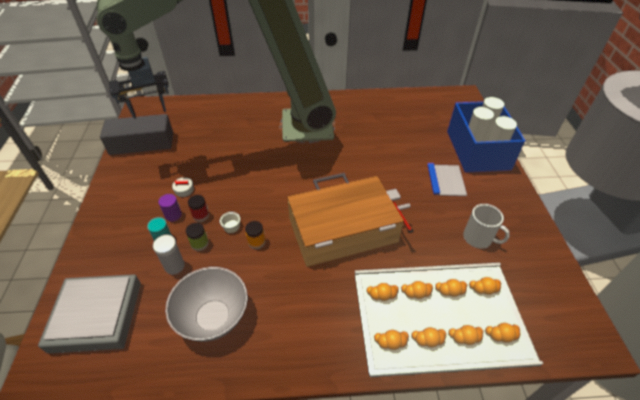

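View pics/top0.png

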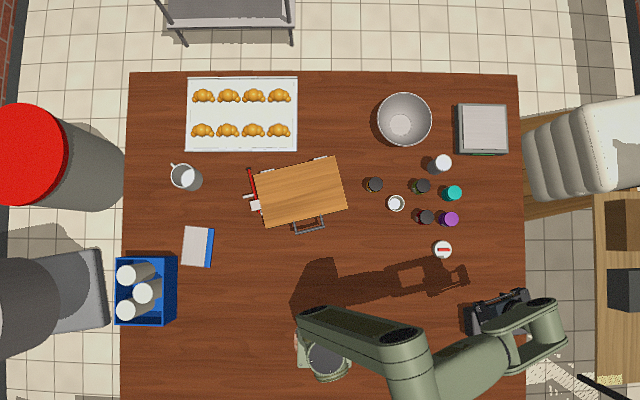

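The scene view shows the chest at about (345,220) with its handle at (330,180). Black-capped jars stand at (198,207) red, (196,237) green and (256,235) orange. The purple (170,207) and turquoise (158,228) ones are lookalikes. Next I'll zoom in and check for a brown jar.

```bash
cat > h.py <<'E'
import numpy as np, cv2
from workcell import state, vision, job, env
def cam(n):
    m=vision.camera_model(n); f=200/np.tan(np.radians(m["fov_y"]/2))
    K=np.array([[f,0,m["cx"]],[0,f,m["cy"]],[0,0,1]]); E=np.array(m["extrinsics"])
    return K,np.array(m["distortion"]),E
def proj(n,P):
    K,d,E=cam(n); P=np.atleast_2d(np.asarray(P,float)); c=P@E[:3,:3].T+E[:3,3]
    c=c*[1,-1,-1]; return cv2.projectPoints(c.reshape(-1,1,3),np.zeros(3),np.zeros(3),K,d)[0].reshape(-1,2)
def ray(n,uv):
    K,d,E=cam(n); x,y=cv2.undistortPoints(np.array([[uv]],float),K,d)[0,0]
    D=E[:3,:3].T@np.array([x,-y,-1]); return -E[:3,:3].T@E[:3,3],D/np.linalg.norm(D)
def onz(n,uv,z):
    o,D=ray(n,uv); return o+D*(z-o[2])/D[2]
def tri(a,b):
    o1,d1=ray("scene",a); o2,d2=ray("top",b)
    s=np.linalg.lstsq(np.c_[d1,-d2],o2-o1,rcond=None)[0]; p,q=o1+s[0]*d1,o2+s[1]*d2
    return (p+q)/2,np.linalg.norm(p-q)
def crop(n,box,name,s):
    f=vision.grab_frame(n); x0,y0,x1,y1=box
    cv2.imwrite("pics/"+name,cv2.resize(f[y0:y1,x0:x1,::-1],None,fx=s,fy=s,interpolation=cv2.INTER_CUBIC)); return f
E
python3 - <<'E'
from h import *
crop("scene",(140,160,300,270),"a.png",5)
crop("scene",(270,160,430,270),"b.png",5)
crop("top",(340,140,480,265),"c.png",4.5)
crop("top",(230,140,370,245),"d.png",5)
E
```

```text
(no output)
```

View pics/a.png

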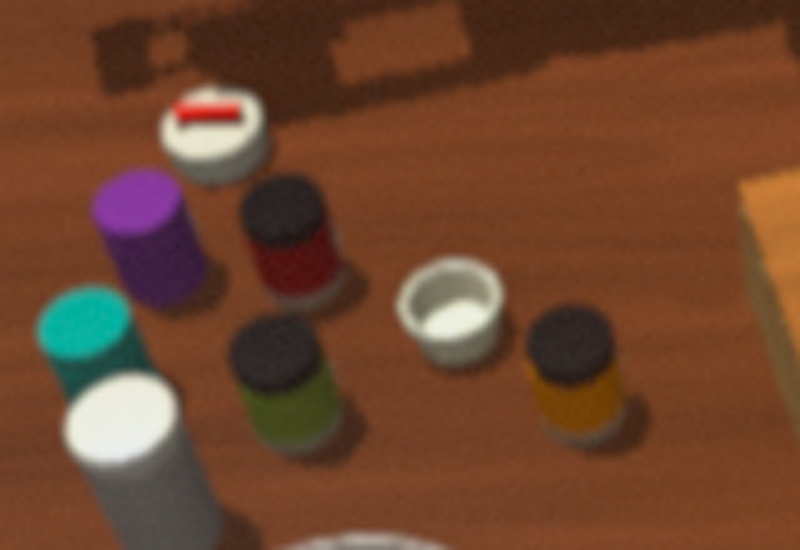

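View pics/b.png

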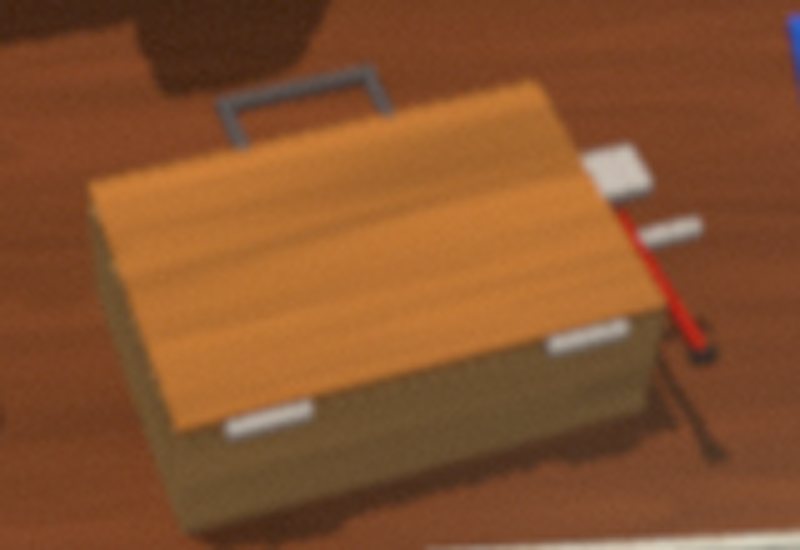

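View pics/c.png

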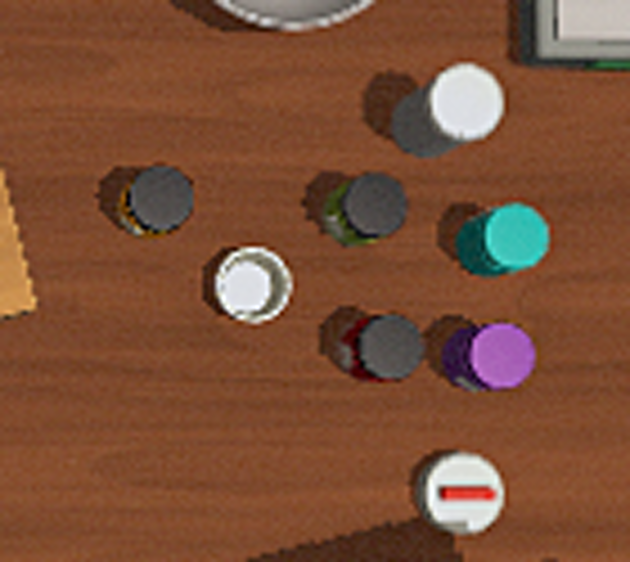

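View pics/d.png

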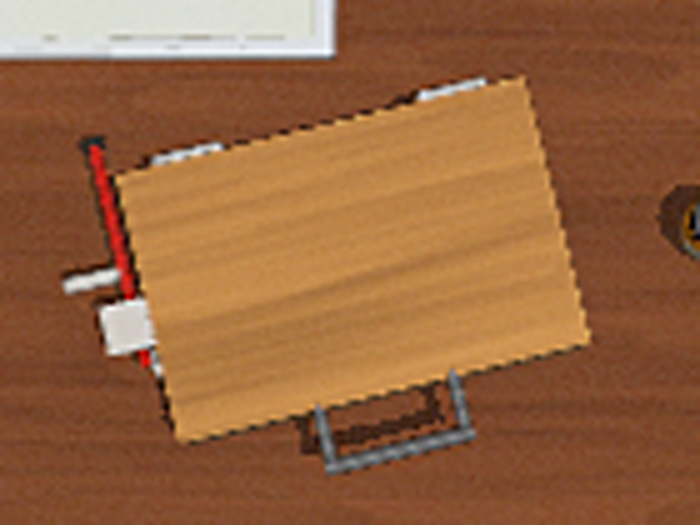

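```bash
cat > m1.py <<'E'
from h import *
tp=lambda u,v:((u+.5)/5-.5+230,(v+.5)/5-.5+140)
sc=lambda u,v:((u+.5)/5-.5+270,(v+.5)/5-.5+160)
pts={"hL":((370,70),(330,468)),"hR":((222,104),(473,434)),"FL":((540,82),(178,441)),"FR":((92,184),(588,343)),"RR":((178,430),(523,77)),"RL":((665,305),(118,175)),
"pin_out":((698,226),(68,286)),"pin_in":((645,239),(118,272)),"tip":((706,351),(93,146))}
R={}
for k,(a,b) in pts.items():
    p,e=tri(sc(*a),tp(*b)); R[k]=p; print(k,p.round(1),round(e,1))
d=lambda a,b:np.linalg.norm(R[a]-R[b])
print(d("FL","FR"),d("FL","RL"),d("hL","hR"))
for a,b in(("FR","FL"),("RR","RL"),("hR","hL")):
    v=R[b]-R[a]; print("yaw",np.degrees(np.arctan2(-v[0],v[1])))
for a,b in(("FR","RR"),("FL","RL")):
    v=R[b]-R[a]; print("yaw",np.degrees(np.arctan2(v[1],v[0])))
# jars: cap centre
ta=lambda u,v:((u+.5)/5-.5+140,(v+.5)/5-.5+160); tc=lambda u,v:((u+.5)/4.5-.5+340,(v+.5)/4.5-.5+140)
for k,a,b in(("red",(285,208),(391,347)),("green",(276,350),(374,204)),("orange",(571,343),(161,199)),("ramekin",(451,297),(253,285)),("turq",(86,328),(516,238)),("purple",(138,202),(502,356)),("shaker",(123,416),(466,102)),("timer",(214,127),(463,492))):
    p,e=tri(ta(*a),tc(*b)); print(k,p.round(1),round(e,1))
E
python3 m1.py
```

```text
hL [407.2 105.3 102.7] 1.7
hR [432.1   3.4 102. ] 4.5
FL [426.5 215.9 103.4] 3.1
FR [498.2 -81.5 101.9] 1.6
RR [693.5 -34.8 102.8] 0.7
RL [620.1 261.3 102.9] 1.4
pin_out [540.8 301.1  82.1] 3.0
pin_in [551.1 264.3  84. ] 3.7
tip [644.3 283.2  87.1] 2.5
305.91296554814636 198.93544443452686 104.83166216405682
yaw 13.566756436255877
yaw 13.91344128355022
yaw 13.739339718956888
yaw 13.440706371166522
yaw 13.20533358711046
red [ 469.2 -380.4   68.2] 4.3
green [ 588.6 -368.6   70.3] 2.3
orange [ 592.3 -190.    67.3] 2.5
ramekin [ 523.4 -273.3   34.6] 2.0
turq [ 561.  -489.5   67. ] 3.6
purple [ 461.7 -473.9   72.2] 2.9
shaker [ 667.1 -433.9  115.3] 2.3
timer [ 347.3 -454.9   23.2] 3.2
```

Three jars are present: red (469,-380), green (589,-369) and orange (592,-190). There is no brown jar. The purple, turquoise and shaker are excluded by colour and shape. The triangulated chest agrees with its stated sizes: lid 306x199, lid top z 103, handle z 102, pin z 82.

Next comes the chest-frame model and a helper that turns targets into tool-axis shifts.

```bash
cat >> h.py <<'E'
from scipy.spatial.transform import Rotation as Ro
CY=13.6; CO=np.array([549.9,87.9])
def ch(x,y,z):  # chest->world
    c,s=np.cos(np.radians(CY)),np.sin(np.radians(CY)); return np.array([CO[0]+c*x-s*y,CO[1]+s*x+c*y,z])
def inch(p):
    c,s=np.cos(np.radians(CY)),np.sin(np.radians(CY)); d=np.asarray(p)[:2]-CO; return np.array([c*d[0]+s*d[1],-s*d[0]+c*d[1],p[2]])
def go(*T,yaw=None):  # TCP world targets -> rows in cm along tool axes at this moment
    s=state(); R=Ro.from_euler("xyz",s["ee_rot"],degrees=True).as_matrix()
    y0=s["ee_rot"][2]; t=0 if yaw is None else -((yaw-y0+180)%360-180)
    for p in T:
        print((R.T@(np.array(p)-s["ee_pos"])/10).round(2).tolist(),"turn",round(t,1))
def st():
    s=state(); print("t",round(s["time_s"],2),"tcp",s["ee_pos"].round(1),"rot",s["ee_rot"].round(1),"F",s["force"].round(1),"w",round(s["gripper_width"],1),"q",s["qpos"].round(0))
E
python3 - <<'E'
from h import *
tp=lambda u,v:((u+.5)/5-.5+230,(v+.5)/5-.5+140)
for q in((100,307),(105,355),(150,298),(155,350)): print("ear",inch(onz("top",tp(*q),100)).round(1))
go(ch(-134,0,170),yaw=CY)
E
```

```text
ear [ 17.8 185.9 100. ]
ear [-17.2 190.1 100. ]
ear [ 15.7 148.9 100. ]
ear [-22.1 153.8 100. ]
[-49.98, 4.39, 41.67] turn -85.7
```

```bash
python3 -m handwheel '[[5,[-50,4.4,41.7],-85.7],[5,[-50,4.4,41.7],-85.7],[5,[-50,4.4,41.7],-85.7],[5,[-50,4.4,41.7],-85.7],[5,[-50,4.4,41.7],-85.7],[5,[-50,4.4,41.7],-85.7],[5,[-50,4.4,41.7],-85.7],[5,[-50,4.4,41.7],-85.7],[5,[-50,4.4,41.7],-85.7],[5,[-50,4.4,41.7],-85.7]]' 30; python3 -c "
from h import *
st(); go(ch(-134,0,170),yaw=CY)"
```

```text
time_s: 1.3
ee_pos: [363.3, -82.7, 180.5]
ee_rot: [-90.0, -0.1, 13.9]
force: [1.9, -0.4, -0.0]
gripper_width: 50.0
t 1.3 tcp [363.3 -82.7 180.5] rot [-90.   -0.1  13.9] F [ 1.9 -0.4 -0. ] w 50.0 q [-15.   1. 116.   0.  62. -29.]
[8.81, 1.06, 12.15] turn 0.3
```

```bash
python3 -m handwheel '[[5,[4.4,0.5,6],0.3],[5,[8.8,1,12],0.3],[5,[8.8,1,12.1],0.3],[5,[8.8,1,12.1],0.3],[5,[8.8,1,12.1],0.3]]'; python3 -c "
from h import *
st(); go(ch(-134,0,170),ch(-134,0,92),yaw=CY); crop('top',(230,140,370,245),'e.png',5)
import numpy as np"
```

```text
time_s: 1.8
ee_pos: [419.6, 56.7, 170.3]
ee_rot: [-90.0, -0.0, 13.8]
force: [-0.2, 0.6, -0.5]
gripper_width: 49.9
t 1.8 tcp [419.6  56.7 170.3] rot [-90.   -0.   13.8] F [-0.2  0.6 -0.5] w 49.9 q [  6.   7. 112.  -0.  61.  -8.]
[0.0, 0.03, -0.04] turn 0.2
[-0.0, 7.83, -0.03] turn 0.2
```

View pics/e.png

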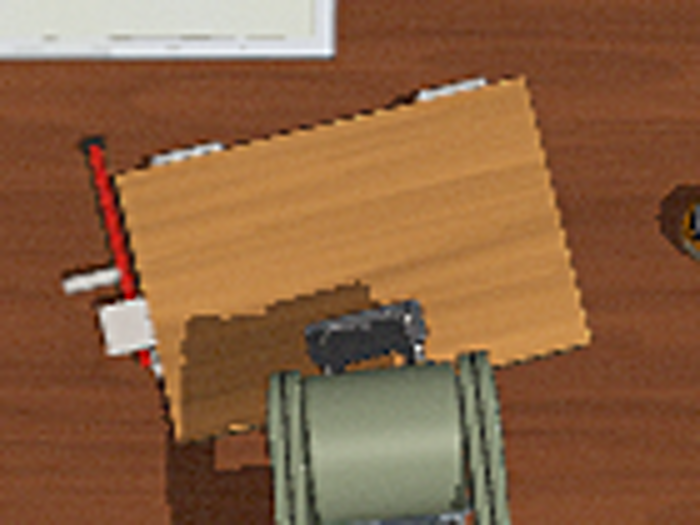

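```bash
python3 -m handwheel '[[5,[0,3,0],0],[5,[0,6,0],0],[5,[0,8.2,0],0],[5,[0,8.2,0],0],[1,[0,8.2,0],0],[0.8,[0,8.2,0],0],[0.8,[0,8.2,0],0],[0.8,[0,8.2,0],0],[0.8,[0,8.2,0],0]]' 40; python3 - <<'E'
from h import *
st()
s=state()["ee_pos"]; print(inch(s))
# arc: bar centre assumed at tool x,y current, height 102
r,a0=244,np.arctan2(6,244)
for a in np.radians(np.r_[np.arange(5,106,5),97.4]):
    dx=-r*np.cos(a0+a)+r*np.cos(a0); dz=r*np.sin(a0+a)-r*np.sin(a0)
    print(round(np.degrees(a)),"x",round(dx/10,1),"y",round(-dz/10,1))
E
```

```text
time_s: 2.75
ee_pos: [420.7, 55.9, 89.1]
ee_rot: [-90.1, -0.2, 13.7]
force: [7.2, 3.6, -2.9]
gripper_width: 13.1
t 2.75 tcp [420.7  55.9  89.1] rot [-90.1  -0.2  13.7] F [ 7.2  3.6 -2.9] w 13.1 q [  6.  12. 119.  -0.  49.  -8.]
[-133.1342371    -0.73861461   89.11923297]
5 x 0.1 y -2.1
10 x 0.5 y -4.2
15 x 1.0 y -6.3
20 x 1.7 y -8.3
25 x 2.5 y -10.3
30 x 3.6 y -12.1
35 x 4.8 y -13.9
40 x 6.1 y -15.5
45 x 7.6 y -17.1
50 x 9.2 y -18.5
55 x 10.9 y -19.7
60 x 12.7 y -20.8
65 x 14.6 y -21.8
70 x 16.6 y -22.5
75 x 18.7 y -23.1
80 x 20.7 y -23.5
85 x 22.9 y -23.8
90 x 25.0 y -23.8
95 x 27.1 y -23.6
100 x 29.2 y -23.3
105 x 31.3 y -22.8
97 x 28.1 y -23.5
```

Gripped (13 mm wide on the 12 mm bar). Now I'll lift along the arc.

```bash
python3 -m handwheel '[[0.8,[0.1,-1.2,0],0],[0.8,[0.2,-2.6,0],0],[0.8,[0.5,-4.2,0],0],[0.8,[1,-6.3,0],0],[0.8,[1.7,-8.3,0],0],[0.8,[2.5,-10.3,0],0],[0.8,[3.6,-12.1,0],0],[0.8,[4.8,-13.9,0],0],[0.8,[6.1,-15.5,0],0],[0.8,[6.1,-15.5,0],0]]'; python3 - <<'E'
from h import *
st()
p=inch(state()["ee_pos"]); print(p,state()["torque"])
crop("scene",(240,60,440,270),"f.png",3)
c=[110,96]; cur=np.radians(40)
r,a0=244,np.arctan2(6,244)
b=p-[0,0,-13]; print("radius",np.hypot(b[0]-110,b[2]-96),"ang",np.degrees(np.arctan2(b[2]-96,110-b[0])))
for a in np.radians(np.r_[np.arange(45,100,5),97.4]):
    print(round(np.degrees(a)),"x",round((110-r*np.cos(a0+a)-p[0])/10,1),"y",round(-(96-13+r*np.sin(a0+a)-p[2])/10,1))
E
```

```text
time_s: 3.75
ee_pos: [478.6, 70.3, 245.8]
ee_rot: [-90.1, -0.1, 13.7]
force: [-5.2, -1.3, 1.6]
gripper_width: 10.6
t 3.75 tcp [478.6  70.3 245.8] rot [-90.1  -0.1  13.7] F [-5.2 -1.3  1.6] w 10.6 q [ 7.  9. 98. -0. 73. -7.]
[-73.44908436  -0.33119719 245.84134773] [-0.25769689  0.98976366  0.09053553]
radius 245.2975154411975 ang 41.59434583016418
45 x 1.5 y -1.4
50 x 3.1 y -2.8
55 x 4.8 y -4.0
60 x 6.7 y -5.1
65 x 8.6 y -6.1
70 x 10.6 y -6.8
75 x 12.6 y -7.4
80 x 14.7 y -7.8
85 x 16.8 y -8.1
90 x 18.9 y -8.1
95 x 21.1 y -8.0
97 x 22.1 y -7.8
```

View pics/f.png

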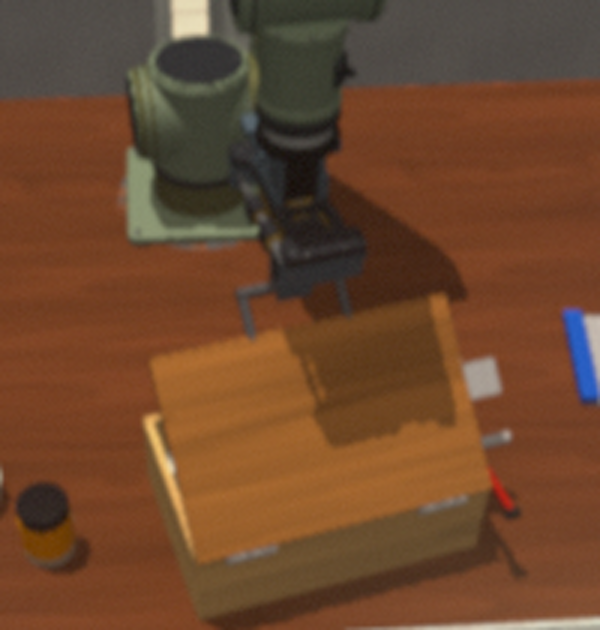

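The lid follows at about 40° and the handle is held. I'll keep going along the arc.

```bash
python3 -m handwheel '[[0.8,[1.5,-1.4,0],0],[0.8,[3.1,-2.8,0],0],[0.8,[4.8,-4,0],0],[0.8,[6.7,-5.1,0],0],[0.8,[8.6,-6.1,0],0],[0.8,[10.6,-6.8,0],0],[0.8,[12.6,-7.4,0],0],[0.8,[14.7,-7.8,0],0],[0.8,[16.8,-8.1,0],0],[0.8,[16.8,-8.1,0],0]]'; python3 - <<'E'
from h import *
st()
p=inch(state()["ee_pos"]); print(p)
crop("scene",(240,60,440,270),"g.png",3)
r,a0=244,np.arctan2(6,244)
b=p-[0,0,-13]; print("radius",np.hypot(b[0]-110,b[2]-96),"ang",np.degrees(np.arctan2(b[2]-96,110-b[0])))
for a in np.radians(np.r_[85,88,91,94,97,97.4]):
    print(round(np.degrees(a)),"x",round((110-r*np.cos(a0+a)-p[0])/10,1),"y",round(-(96-13+r*np.sin(a0+a)-p[2])/10,1))
E
```

```text
time_s: 4.8
ee_pos: [643.2, 111.3, 327.7]
ee_rot: [-90.0, -0.3, 13.8]
force: [-0.6, 1.0, 7.6]
gripper_width: 11.4
t 4.8 tcp [643.2 111.3 327.7] rot [-90.   -0.3  13.8] F [-0.6  1.   7.6] w 11.4 q [ 9. 23. 66. -0. 90. -5.]
[ 96.21086852   0.79393616 327.6668858 ]
radius 245.05514716513864 ang 86.7742911625081
85 x -0.1 y 0.1
88 x 1.1 y 0.1
91 x 2.4 y 0.1
94 x 3.7 y 0.2
97 x 4.9 y 0.3
97 x 5.1 y 0.4
```

View pics/g.png

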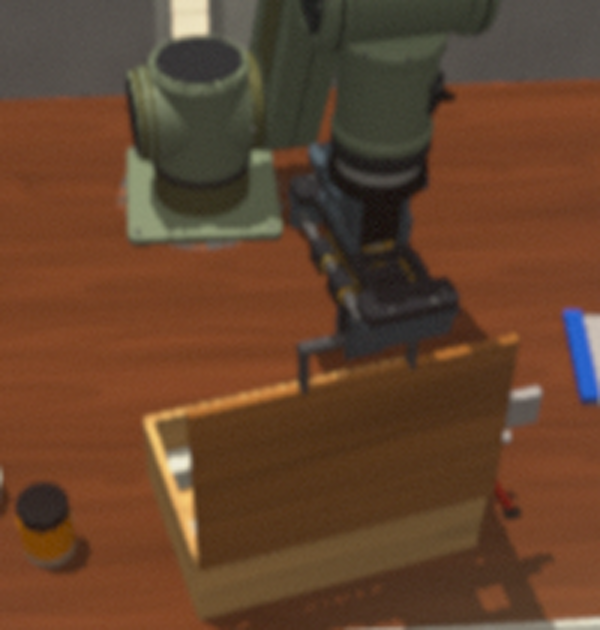

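```bash
python3 -m handwheel '[[0.8,[1.2,0,0],0],[0.8,[2.5,0.1,0],0],[0.8,[3.7,0.2,0],0],[0.8,[4.9,0.3,0],0],[0.8,[4.9,0.3,0],0],[0.8,[4.9,0.3,0],0],[3,[4.9,0.3,0],0],[4,[4.9,0.3,0],0],[4,[4.9,0.3,0],0],[4,[4.9,0.3,0],0]]'; python3 -m handwheel '[[4,[0,-2,0],0],[4,[0,-5,0],0],[4,[0,-5,0],0]]';python3 - <<'E'
from h import *
st(); print(inch(state()["ee_pos"]))
crop("scene",(240,30,440,240),"i.png",3)
E
```

```text
time_s: 5.85
ee_pos: [689.7, 122.6, 324.6]
ee_rot: [-90.0, -0.2, 13.8]
force: [0.2, 0.5, -0.1]
gripper_width: 38.9
time_s: 6.15
ee_pos: [690.5, 122.7, 379.2]
ee_rot: [-90.1, -0.7, 13.8]
force: [-0.2, 0.0, 0.6]
gripper_width: 40.2
t 6.15 tcp [690.5 122.7 379.2] rot [-90.1  -0.7  13.8] F [-0.2  0.   0.6] w 40.2 q [  9.  29.  50.  -0. 100.  -5.]
[144.83862359   0.80035841 379.17794849]
```

View pics/i.png

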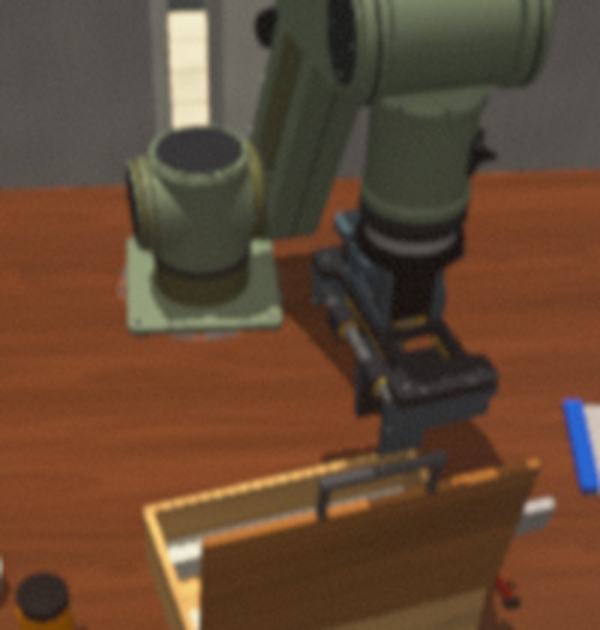

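The picture shows the lid leaning back by itself, with the handle free. Next is the pin. I'll skew the yaw by 22° so the gripper body stays clear of the ear.

```bash
python3 - <<'E'
from h import *
go(ch(30,100,379),ch(-10,201,300),yaw=CY+22)
E
```

```text
[-11.41, -0.31, 9.95] turn -21.8
[-15.44, 7.55, 20.07] turn -21.8
```

```bash
python3 -m handwheel '[[3.6,[-4,-1,0],0],[3.6,[-8,-1,4],-8],[3.6,[-11.4,-0.3,9],-16],[3.6,[-13.4,2,13],-21.8],[3.6,[-14.5,5,17],-21.8],[3.6,[-15.4,7.5,20.1],-21.8],[3.6,[-15.4,7.5,20.1],-21.8],[3.6,[-15.4,7.5,20.1],-21.8]]' 10; python3 - <<'E'
from h import *
st(); print(inch(state()["ee_pos"]))
go(ch(40,201,170),ch(41.5,201,70),yaw=CY+22)
crop("scene",(240,60,440,270),"j.png",3)
E
```

```text
time_s: 7.0
ee_pos: [491.7, 281.6, 298.4]
ee_rot: [-90.2, -0.2, 35.7]
force: [-0.2, -0.4, -0.2]
gripper_width: 36.1
t 7.0 tcp [491.7 281.6 298.4] rot [-90.2  -0.2  35.7] F [-0.2 -0.4 -0.2] w 36.1 q [29. 15. 82. -0. 83. -7.]
[-10.99512863 201.97367396 298.44807906]
[4.65, 12.87, -1.96] turn 0.1
[4.76, 22.87, -1.98] turn 0.1
```

View pics/j.png

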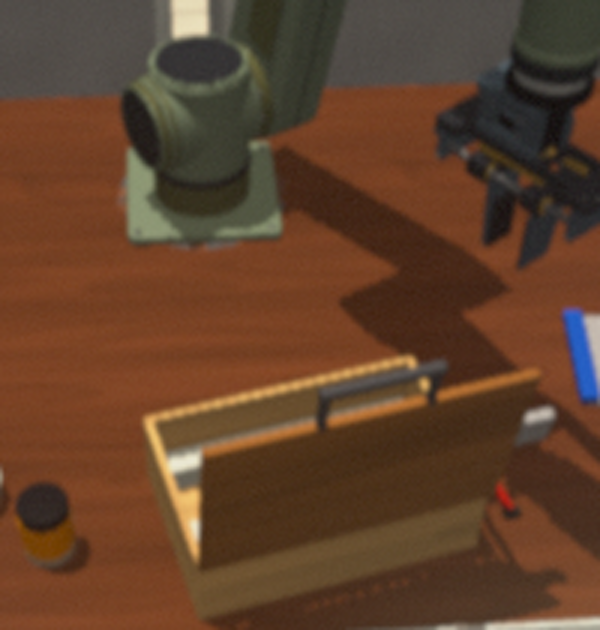

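```bash
python3 -m handwheel '[[3.6,[2,5,-1],0],[3.6,[4,9,-2],0],[3.6,[4.7,12.9,-2],0],[3.6,[4.7,15,-2],0],[3.6,[4.7,17,-2],0],[3.6,[4.7,17,-2],0]]'; python3 - <<'E'
from h import *
st(); print(inch(state()["ee_pos"]))
go(ch(41.5,201,70),yaw=CY+22)
crop("top",(210,120,370,240),"k.png",5)
E
```

```text
time_s: 7.65
ee_pos: [544.2, 290.0, 127.9]
ee_rot: [-90.2, -0.1, 35.5]
force: [0.3, 0.5, 0.5]
gripper_width: 36.0
t 7.65 tcp [544.2 290.  127.9] rot [-90.2  -0.1  35.5] F [0.3 0.5 0.5] w 36.0 q [27. 26. 91. -0. 63. -8.]
[ 42.03033273 197.79188043 127.91394418]
[0.06, 5.79, 0.34] turn -0.1
```

View pics/k.png

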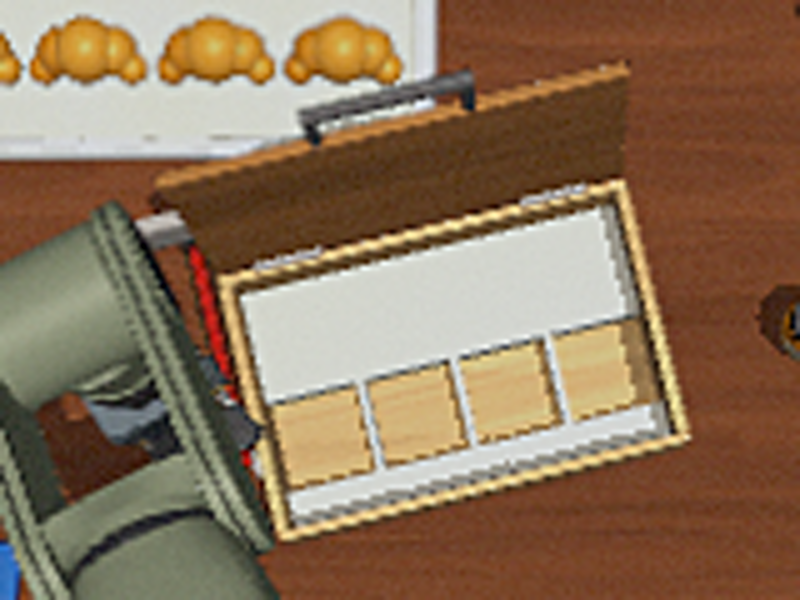

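```bash
python3 -m handwheel '[[3.6,[0,0,0.3],0],[3.6,[0,1.5,0.3],0],[3.6,[0,3,0.3],0],[3.6,[0,4,0.3],0],[3.6,[0,4,0.3],0]]'; python3 - <<'E'
from h import *
st(); print(inch(state()["ee_pos"]))
go(ch(41.5,201,70),yaw=CY+22)
crop("scene",(340,110,440,240),"l.png",4.5)
E
```

```text
time_s: 8.2
ee_pos: [543.5, 293.0, 89.7]
ee_rot: [-90.3, -0.2, 35.5]
force: [-0.5, 0.0, 0.6]
gripper_width: 35.9
t 8.2 tcp [543.5 293.   89.7] rot [-90.3  -0.2  35.5] F [-0.5  0.   0.6] w 35.9 q [27. 28. 94. -0. 58. -8.]
[ 41.98344702 200.81195038  89.68286882]
[-0.05, 1.97, 0.04] turn -0.1
```

View pics/l.png

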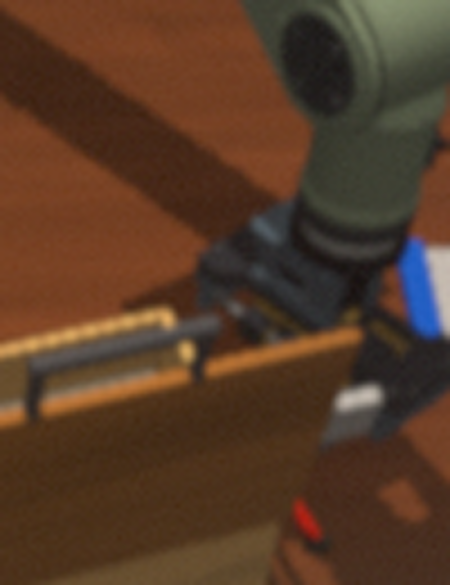

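```bash
python3 -m handwheel '[[3.6,[0,0.7,0],0],[3.6,[0,1.4,0],0],[3.6,[0,2,0],0],[3.6,[0,2,0],0],[1,[0,2,0],0],[0.5,[0,2,0],0],[0.5,[0,2,0],0],[0.5,[0,2,0],0],[0.5,[0,2,0],0]]' 12; python3 - <<'E'
from h import *
st(); p=inch(state()["ee_pos"]);print(p)
T=[]
for a in np.radians([8,16,24,32,39,45,49]):
    T.append(ch(-30+72*np.cos(a)+p[0]-42, p[1], p[2]+72*np.sin(a)))
go(*T)
E
```

```text
time_s: 9.15
ee_pos: [542.1, 291.7, 69.8]
ee_rot: [-90.3, 0.0, 35.5]
force: [-4.3, -4.4, -0.2]
gripper_width: 18.6
t 9.15 tcp [542.1 291.7  69.8] rot [-90.3   0.   35.5] F [-4.3 -4.4 -0.2] w 18.6 q [27. 29. 95. -0. 56. -8.]
[ 40.33635785 199.89639818  69.77787475]
[-0.07, -1.0, 0.02] turn 0
[-0.26, -1.98, 0.09] turn 0
[-0.58, -2.93, 0.22] turn 0
[-1.02, -3.82, 0.39] turn 0
[-1.49, -4.53, 0.58] turn 0
[-1.96, -5.09, 0.76] turn 0
[-2.3, -5.44, 0.9] turn 0
```

```bash
python3 -m handwheel '[[0.5,[-0.1,-0.5,0],0],[0.5,[-0.1,-1,0],0],[0.5,[-0.3,-2,0.1],0],[0.5,[-0.6,-2.9,0.2],0],[0.5,[-1,-3.8,0.4],0],[0.5,[-1.5,-4.5,0.6],0],[0.5,[-2,-5.1,0.8],0],[0.5,[-2.3,-5.5,0.9],0],[0.5,[-2.3,-5.5,0.9],0],[0.5,[-2.3,-5.5,0.9],0]]'; python3 - <<'E'
from h import *
st(); p=inch(state()["ee_pos"]);print(p)
crop("scene",(340,110,440,240),"m.png",4.5)
crop("top",(210,120,370,240),"n.png",5)
E
```

```text
time_s: 10.15
ee_pos: [519.1, 287.5, 125.1]
ee_rot: [-90.2, -0.2, 35.5]
force: [1.4, 5.8, -8.8]
gripper_width: 18.1
t 10.15 tcp [519.1 287.5 125.1] rot [-90.2  -0.2  35.5] F [ 1.4  5.8 -8.8] w 18.1 q [28. 24. 95. -0. 61. -7.]
[ 16.97091067 201.25718919 125.08264084]
```

View pics/m.png

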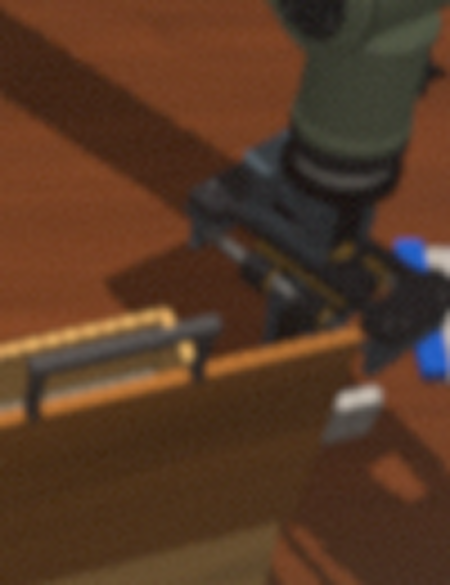

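View pics/n.png

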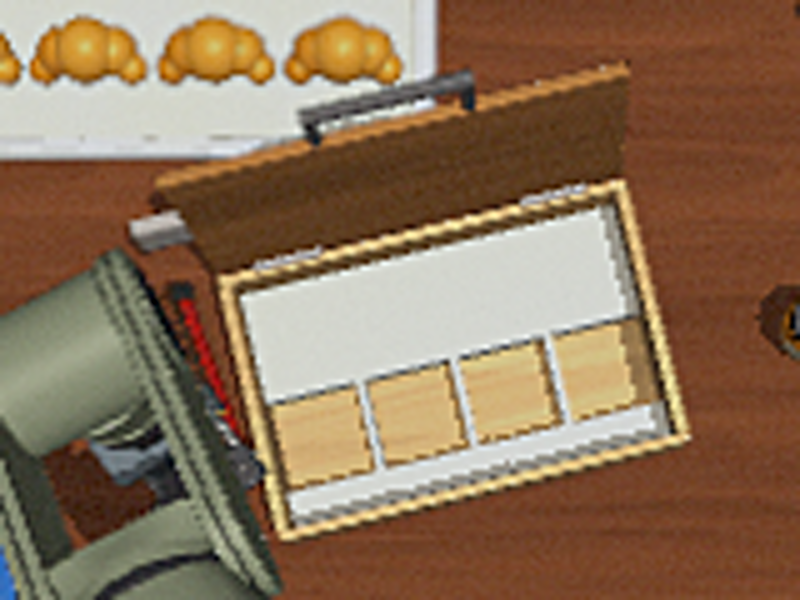

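```bash
python3 -m handwheel '[[3.6,[0,0,0],0],[3.6,[0,0,0],0],[3.6,[0,0,0],0],[3.6,[0,-3,0],0],[3.6,[0,-7,0],0],[3.6,[0,-12,0],0],[3.6,[0,-17,0],0],[3.6,[-2,-21,0],0],[3.6,[-4,-25,-4],0],[3.6,[-4,-25,-4],0]]'; python3 - <<'E'
from h import *
st(); p=inch(state()["ee_pos"]);print(p)
go(ch(20,60,390),ch(110,0,390),ch(146,0,390),yaw=CY)
crop("scene",(320,110,440,250),"o.png",4)
crop("top",(210,120,370,240),"p.png",5)
E
```

```text
time_s: 11.25
ee_pos: [509.8, 229.7, 381.3]
ee_rot: [-90.5, -0.8, 35.4]
force: [-0.5, 0.6, -0.4]
gripper_width: 35.8
t 11.25 tcp [509.8 229.7 381.3] rot [-90.5  -0.8  35.4] F [-0.5  0.6 -0.4] w 35.8 q [ 23.  13.  73.  -0.  93. -12.]
[ -5.66111394 147.2277569  381.26898905]
[-0.84, -0.81, -9.06] turn 21.8
[5.29, -0.65, -17.97] turn 21.8
[8.64, -0.59, -19.3] turn 21.8
```

View pics/o.png

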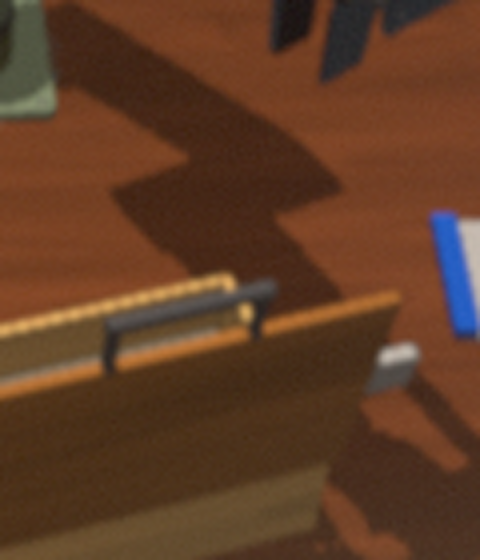

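View pics/p.png

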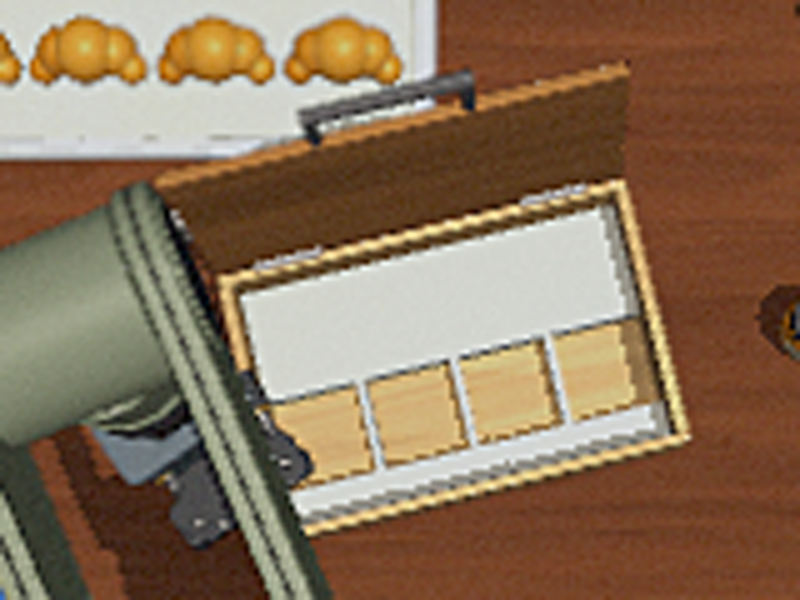

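```bash
python3 -m handwheel '[[4,[-0.8,-0.8,-4.5],8],[4,[-0.8,-1,-9],16],[4,[2,-0.9,-13.5],21.8],[4,[5.3,-0.7,-18],21.8],[4,[8.6,-0.6,-19.3],21.8],[4,[8.6,-0.6,-19.3],21.8],[4,[8.6,-0.6,-19.3],21.8]]' 40; python3 - <<'E'
from h import *
st(); p=inch(state()["ee_pos"]);print(p)
go(ch(147,0,324),yaw=CY)
print(inch(onz("top",((181.5)/5-.5+210,292.5/5-.5+120),203.6)))
crop("top",(210,120,370,240),"q.png",5)
E
```

```text
time_s: 12.05
ee_pos: [691.4, 124.0, 380.4]
ee_rot: [-90.0, -0.2, 13.6]
force: [0.5, 0.5, 0.3]
gripper_width: 40.1
t 12.05 tcp [691.4 124.  380.4] rot [-90.   -0.2  13.6] F [0.5 0.5 0.3] w 40.1 q [  9.  29.  49.  -0. 101.  -4.]
[145.97602303   1.78385779 380.36887307]
[0.09, 5.64, -0.18] turn -0.0
[ 84.54625564 166.63046611 203.6       ]
```

View pics/q.png

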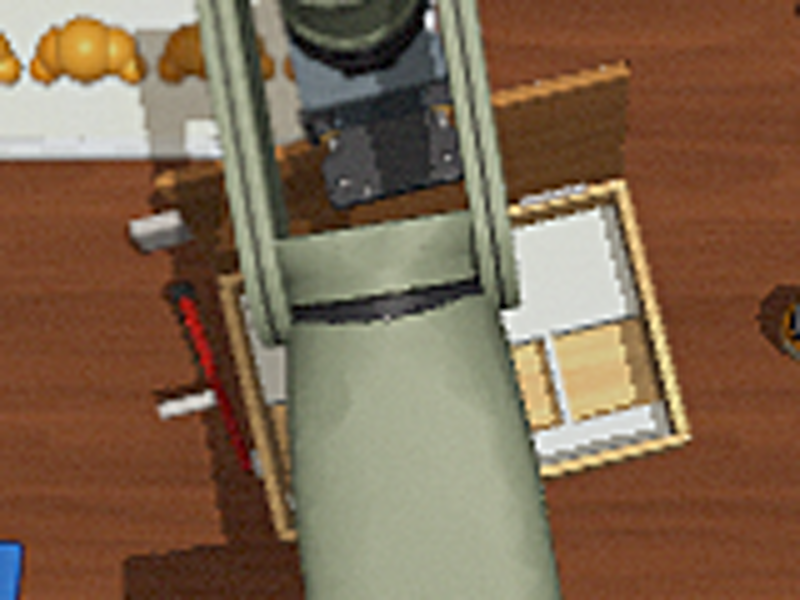

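The stay tip at crop (181,292) measures chest x 84.5 against 85.3 expected, so it is fully up. Now I'll pinch the handle and bring the lid forward.

```bash
python3 -m handwheel '[[4,[0.1,2,-0.2],0],[4,[0.1,4,-0.2],0],[4,[0.1,5.6,-0.2],0],[4,[0.1,5.6,-0.2],0],[0.8,[0.1,5.6,-0.2],0],[0.8,[0.1,5.6,-0.2],0],[0.8,[0.1,5.6,-0.2],0],[0.8,[0.1,5.6,-0.2],0],[0.8,[0.1,5.6,-0.2],0]]'; python3 - <<'E'
from h import *
st(); p=inch(state()["ee_pos"]);print(p)
r,a0=244,np.arctan2(6,244)
f=lambda a:np.array([110-r*np.cos(a0+a),96+r*np.sin(a0+a)])
b=f(1.7)
for a in np.arange(1.66,1.37,-.04):
    d=f(a)-b; print(round(a,2),"x",round(d[0]/10,2),"y",round(-d[1]/10,2))
E
```

```text
time_s: 13.0
ee_pos: [692.6, 122.5, 327.6]
ee_rot: [-90.0, -0.5, 13.6]
force: [0.1, 0.8, 4.0]
gripper_width: 11.0
t 13.0 tcp [692.6 122.5 327.6] rot [-90.   -0.5  13.6] F [0.1 0.8 4. ] w 11.0 q [ 9. 29. 58. -0. 93. -5.]
[1.46848736e+02 6.08051025e-02 3.27597365e+02]
1.66 x -0.97 y -0.13
1.62 x -1.94 y -0.22
1.58 x -2.91 y -0.27
1.54 x -3.89 y -0.29
1.5 x -4.86 y -0.26
1.46 x -5.84 y -0.2
1.42 x -6.81 y -0.09
1.38 x -7.77 y 0.05
```

```bash
python3 -m handwheel '[[0.8,[-1,-0.1,0],0],[0.8,[-2,-0.2,0],0],[0.8,[-3,-0.3,0],0],[0.8,[-4,-0.3,0],0],[0.8,[-4.9,-0.2,0],0],[0.8,[-5.8,-0.2,0],0],[0.8,[-6.5,-0.1,0],0],[0.8,[-7,0,0],0],[0.8,[-7.3,0,0],0],[0.8,[-7.3,0,0],0]]'; python3 - <<'E'
from h import *
st(); p=inch(state()["ee_pos"]);print(p)
crop("top",(210,120,370,240),"r.png",5)
crop("scene",(320,110,440,250),"s.png",4)
E
```

```text
time_s: 14.0
ee_pos: [622.8, 105.3, 327.7]
ee_rot: [-90.1, -0.7, 13.6]
force: [5.1, -0.3, 5.1]
gripper_width: 11.4
t 14.0 tcp [622.8 105.3 327.7] rot [-90.1  -0.7  13.6] F [ 5.1 -0.3  5.1] w 11.4 q [ 9. 21. 70. -0. 89. -5.]
[ 7.49958740e+01 -2.35934789e-01  3.27717969e+02]
```

View pics/r.png

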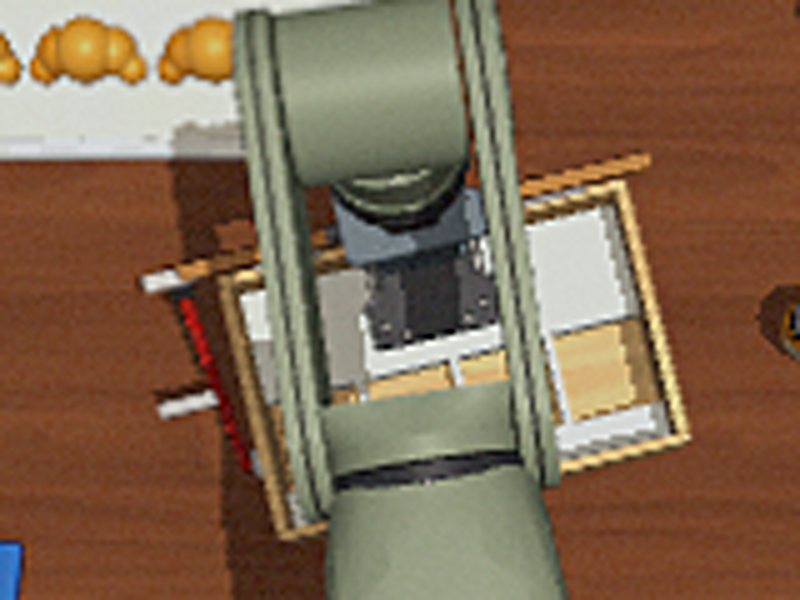

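View pics/s.png

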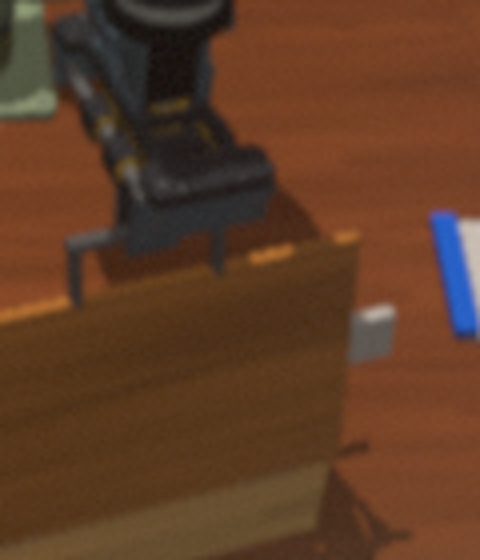

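The handle is at chest x 75, which corresponds to lid 1.40. The 5 N push-back says the ear is on the tip, so I'll let go.

```bash
python3 -m handwheel '[[1.6,[0,0,0],0],[2.5,[0,0,0],0],[3.5,[0,0,0],0],[4,[0,0,0],0],[4,[0,0,0],0],[4,[0,-2,0],0],[4,[0,-5,0],0],[4,[0,-7,0],0],[4,[0,-7,0],0]]'; python3 -m handwheel '[[4,[-2,-2,0],0],[4,[-6,-2,-4],0],[4,[-9,-2,-8],0],[4,[-12,-2,-12],0],[4,[-12,-2,-16],0],[4,[-12,-2,-20],0],[4,[-12,-2,-24],0],[4,[-12,-2,-24],0],[4,[-12,-2,-24],0]]'; python3 - <<'E'
from h import *
st(); p=inch(state()["ee_pos"]);print(p)
crop("top",(210,120,370,240),"t.png",5)
crop("scene",(320,110,440,250),"u.png",4)
crop("top",(340,140,480,265),"v.png",4.5)
crop("scene",(140,160,300,270),"w.png",5)
E
```

```text
time_s: 15.0
ee_pos: [622.8, 105.4, 400.9]
ee_rot: [-90.1, -1.0, 13.6]
force: [-0.3, -0.5, -0.1]
gripper_width: 39.8
time_s: 15.9
ee_pos: [562.0, -156.5, 417.3]
ee_rot: [-90.0, -0.9, 13.5]
force: [-0.5, 1.3, -0.2]
gripper_width: 39.9
t 15.9 tcp [ 562.  -156.5  417.3] rot [-90.   -0.9  13.5] F [-0.5  1.3 -0.2] w 39.9 q [-17.  16.  64.   0.  99. -30.]
[ -45.7384158  -240.43053838  417.34443871]
```

View pics/t.png

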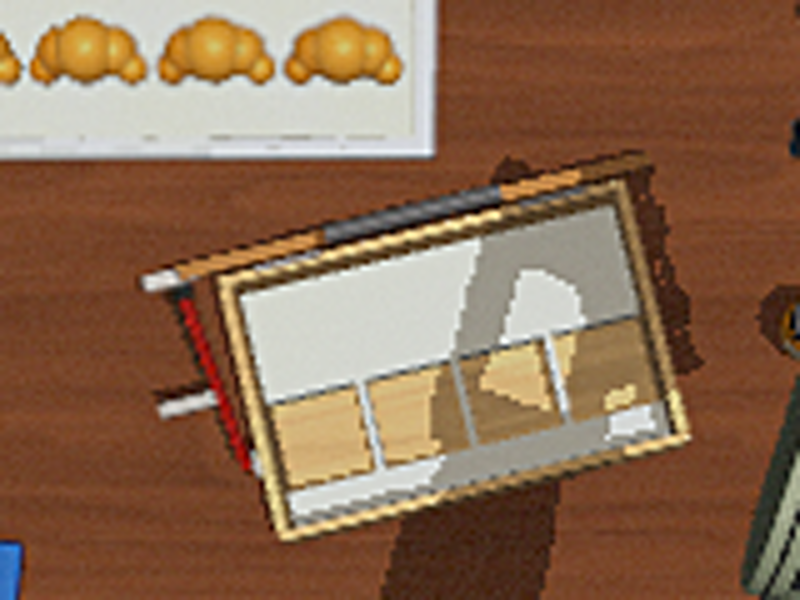

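View pics/u.png

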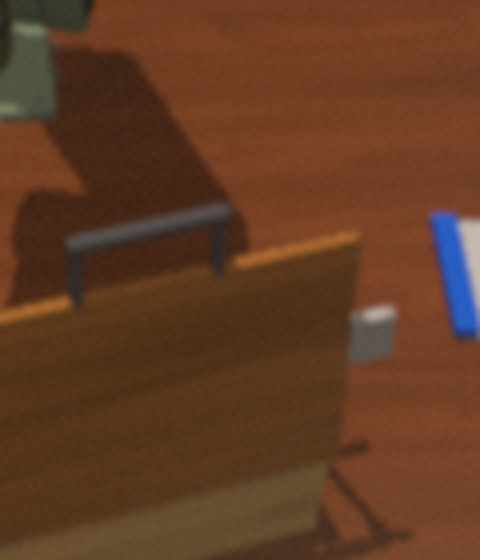

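View pics/v.png

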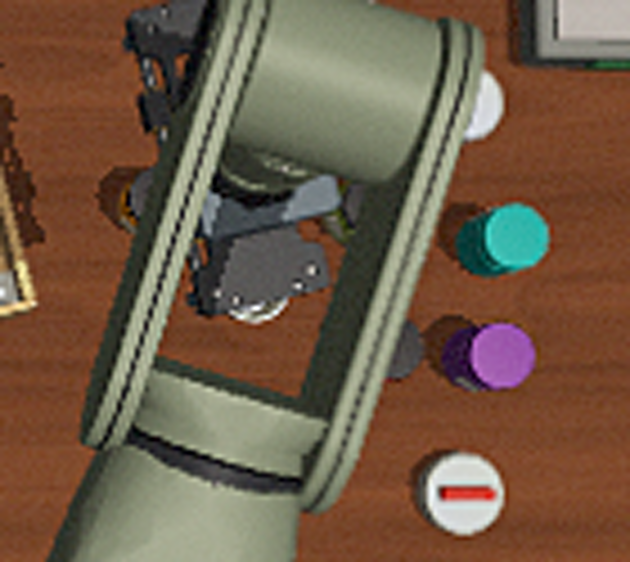

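View pics/w.png

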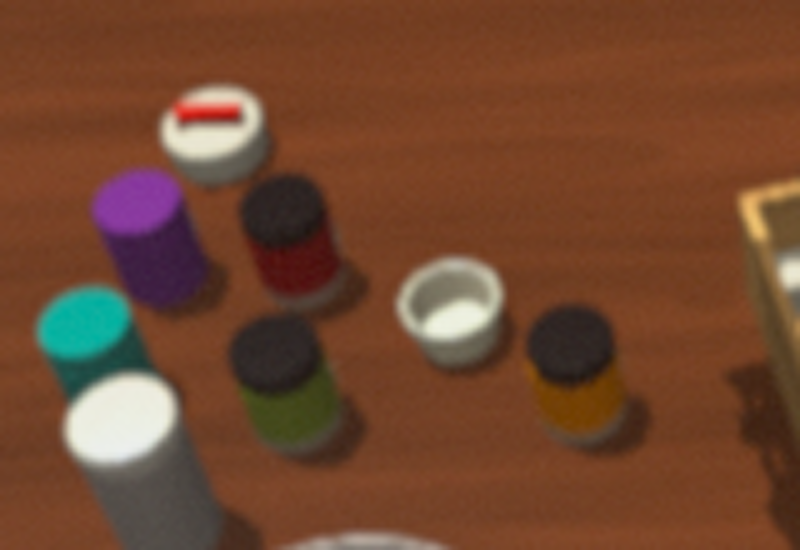

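The lid stands propped: handle at crop (410,215), ear sitting on the stay's black tip at (180,290). The jars haven't moved. Before the jars I'll check the cell positions and cap centres.

```bash
python3 - <<'E'
from h import *
for a,b in(((362,382),(376,468)),((455,360),(470,447)),((547,338),(564,420))):
    for q in(a,b): print(inch(onz("top",((q[0]+.5)/5-.5+210,(q[1]+.5)/5-.5+120),40)).round(1),end=" ")
    print()
ta=lambda u,v:((u+.5)/5-.5+140,(v+.5)/5-.5+160); tc=lambda u,v:((u+.5)/4.5-.5+340,(v+.5)/4.5-.5+140)
for k,a,b in(("red",(285,208),(391,347)),("green",(276,350),(374,204)),("orange",(571,343),(161,199))):
    print(k,onz("top",tc(*b),76).round(1),onz("scene",ta(*a),76).round(1))
E
```

```text
[15.1 70.4 40. ] [-51.   74.9  40. ] 
[15.  -2.1 40. ] [-52.    2.1  40. ] 
[ 15.2 -73.9  40. ] [-48.6 -71.9  40. ] 
red [ 469.  -380.4   76. ] [ 476.8 -375.5   76. ]
green [ 588.  -368.2   76. ] [ 593.4 -365.6   76. ]
orange [ 591.2 -189.9   76. ] [ 599.4 -187.5   76. ]
```

```bash
python3 - <<'E'
from h import *
P=[inch(onz("top",((q[0]+.5)/5-.5+210,(q[1]+.5)/5-.5+120),96)).round(1) for q in((284,541),(690,438),(626,182),(219,276))]
print(P); print(inch(onz("scene",(0,0),0)))
go([591,-190,190],[592,-190,100],[592,-190,42],yaw=CY)
s=state(); 
E
```

```text
[array([-91.1, 148.6,  96. ]), array([ -86.8, -156.1,   96. ]), array([ 107.8, -155.3,   96. ]), array([109.1, 151.6,  96. ])]
[-2294.10747934 -1412.51353317     0.        ]
[1.57, 22.96, -4.06] turn 0.1
[1.5, 31.96, -4.08] turn 0.1
[1.4, 37.76, -4.07] turn 0.1
```

```bash
python3 -m handwheel '[[9,[0.8,5,-2],0],[9,[1.6,10,-4],0],[9,[1.6,15,-4],0],[9,[1.5,20,-4.1],0],[9,[1.5,24,-4.1],0],[9,[1.5,28,-4.1],0],[9,[1.5,28,-4.1],0]]'; python3 - <<'E'
from h import *
st()
go([592,-190,42],yaw=CY)
crop("scene",(140,130,300,270),"x.png",5)
crop("top",(340,140,480,265),"y.png",4.5)
E
```

```text
time_s: 16.8
ee_pos: [587.5, -187.8, 134.0]
ee_rot: [-89.7, -0.4, 13.8]
force: [-0.5, 0.5, -0.3]
gripper_width: 89.7
t 16.8 tcp [ 587.5 -187.8  134. ] rot [-89.7  -0.4  13.8] F [-0.5  0.5 -0.3] w 89.7 q [-19.  25.  91.   1.  64. -33.]
[0.32, 9.2, -0.37] turn 0.2
```

View pics/x.png

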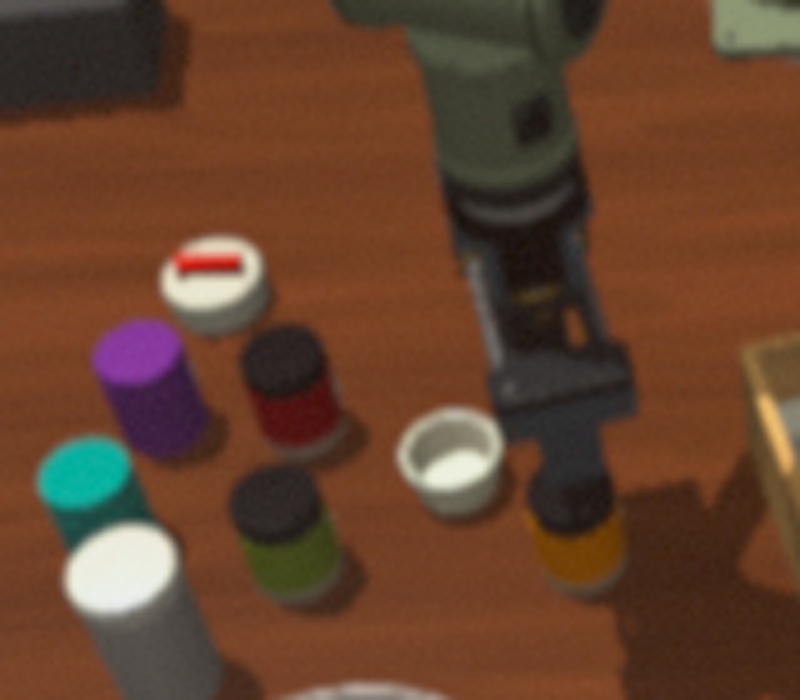

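View pics/y.png

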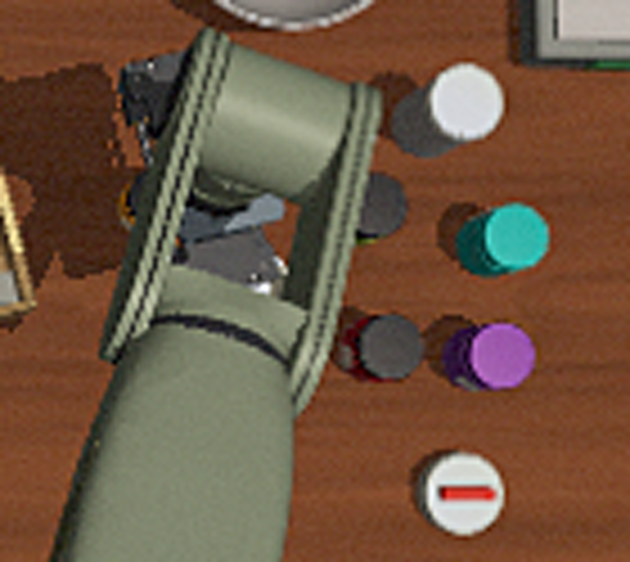

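The gripper stands over the orange jar at (575,500), unmoved. I'll descend and grip.

```bash
python3 -m handwheel '[[9,[0.3,3,-0.4],0],[9,[0.3,6,-0.4],0],[9,[0.3,8,-0.4],0],[9,[0.3,9.2,-0.4],0],[9,[0.3,9.2,-0.4],0],[5,[0.3,9.2,-0.4],0],[5,[0.3,9.2,-0.4],0],[5,[0.3,9.2,-0.4],0],[5,[0.3,9.2,-0.4],0],[5,[0.3,9.2,-0.4],0]]' 30; python3 - <<'E'
from h import *
st(); go([585,-180,160],yaw=CY)
E
```

```text
time_s: 17.9
ee_pos: [596.2, -192.8, 49.2]
ee_rot: [-90.1, -0.9, 13.8]
force: [-3.8, -0.4, 4.7]
gripper_width: 55.5
t 17.9 tcp [ 596.2 -192.8   49.2] rot [-90.1  -0.9  13.8] F [-3.8 -0.4  4.7] w 55.5 q [-19.  30.  96.   1.  53. -33.]
[-0.61, -11.1, 1.5] turn 0.2
```

```bash
python3 -m handwheel '[[5,[0,-1,0],0],[5,[0,-3,0],0],[5,[0,-6,0],0],[5,[0,-10,0],0],[5,[0,-13,0],0],[5,[0,-15,0],0],[5,[0,-15,0],0],[5,[0,-15,0],0]]'; python3 - <<'E'
from h import *
st()
crop("scene",(180,100,340,240),"z1.png",5)
crop("top",(340,140,480,265),"z2.png",4.5)
print(proj("scene",[state()["ee_pos"]]),proj("top",[state()["ee_pos"]]))
E
```

```text
time_s: 18.7
ee_pos: [593.6, -192.9, 198.5]
ee_rot: [-90.1, -0.9, 13.8]
force: [-0.8, 0.5, -3.6]
gripper_width: 55.2
t 18.7 tcp [ 593.6 -192.9  198.5] rot [-90.1  -0.9  13.8] F [-0.8  0.5 -3.6] w 55.2 q [-19.  23.  85.   0.  71. -33.]
[[247.12616419 200.01652235]] [[381.69611117 178.76720638]]
```

View pics/z1.png

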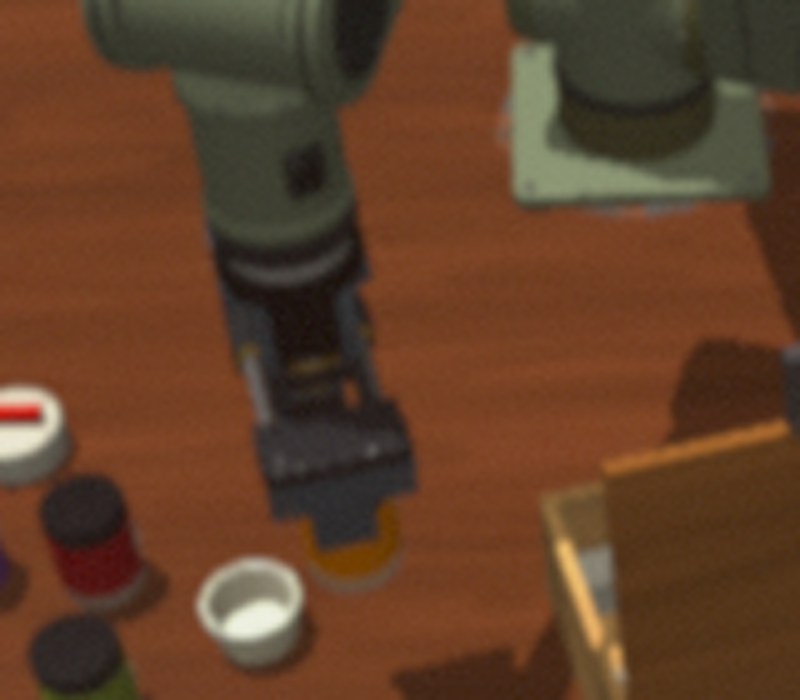

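View pics/z2.png

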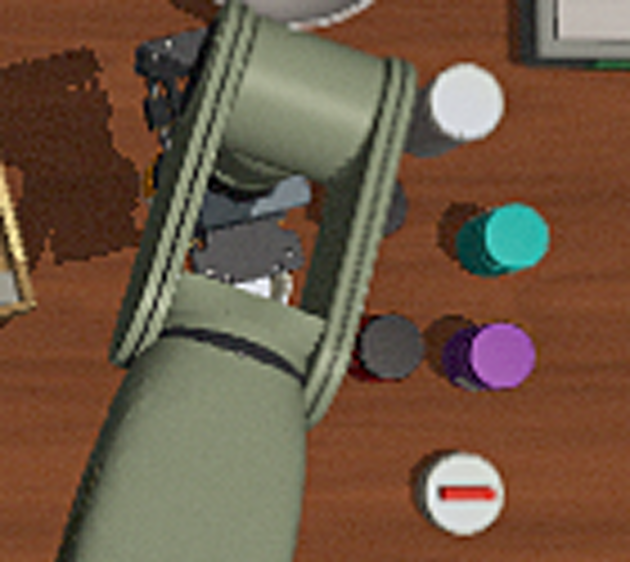

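```bash
python3 - <<'E'
from h import *
p=state()["ee_pos"]
R=Ro.from_euler("xyz",state()["ee_rot"],degrees=True).as_matrix()
for d in(0,25,49): 
    q=p-[0,0,d]; a=proj("scene",[q])[0]; b=proj("scene",[q+R[:,2]*10])[0]; print(((a-[180,100]+.5)*5-.5).round(1),((b-a)*5).round(1))
f=vision.grab_frame("scene")
hsv=cv2.cvtColor(f,cv2.COLOR_RGB2HSV)
m=((hsv[...,0]>12)&(hsv[...,0]<25)&(hsv[...,1]>200)).astype(np.uint8); m[:, :225]=0; m[:195]=0; m[225:]=0; m[:,275:]=0
ys,xs=np.where(m)
for y in np.unique(ys): print(y,xs[ys==y].min(),xs[ys==y].max())
for y in range(206,219): print(y,[f[y,x].tolist() for x in (238,239,240,241,242,258,259,260,261,262)]) if y in(208,) else 0
E
```

```text
[337.6 502.1] [17.4 -3.9]
[343.1 531.2] [17.1 -3.9]
[348.2 558.3] [16.9 -3.9]
201 257 258
202 256 258
203 256 258
204 256 259
205 240 259
206 240 259
207 240 259
208 241 259
209 241 259
210 241 258
211 241 257
212 243 256
213 244 255
214 246 253
208 [[115, 62, 34], [115, 64, 31], [116, 63, 27], [115, 64, 15], [104, 63, 23], [103, 58, 2], [99, 55, 10], [104, 57, 24], [108, 60, 32], [111, 59, 34]]
```

```bash
python3 - <<'E'
from h import *
go(ch(-19,-114,198),ch(-19,-114,58),yaw=CY)
E
```

```text
[0.58, -0.08, 16.89] turn 0.2
[0.4, 13.92, 16.88] turn 0.2
```

```bash
python3 -m handwheel '[[5,[0.2,0,3],0.2],[5,[0.3,0,7],0.2],[5,[0.5,0,11],0.2],[5,[0.6,0,15],0.2],[5,[0.6,0,16.9],0.2],[5,[0.6,0,16.9],0.2],[5,[0.6,2,16.9],0.2],[5,[0.6,4,16.9],0.2],[5,[0.6,4,16.9],0.2]]'; python3 - <<'E'
from h import *
st(); print(inch(state()["ee_pos"]))
go(ch(-19,-114,120),ch(-19,-114,58),yaw=CY)
crop("scene",(240,80,400,230),"z3.png",4)
crop("top",(250,140,390,245),"z4.png",5)
E
```

```text
time_s: 19.75
ee_pos: [556.6, -27.7, 153.7]
ee_rot: [-89.9, -0.3, 13.6]
force: [0.5, 0.1, -4.6]
gripper_width: 55.0
t 19.75 tcp [556.6 -27.7 153.7] rot [-89.9  -0.3  13.6] F [ 0.5  0.1 -4.6] w 55.0 q [ -4.  19.  98.   0.  63. -18.]
[ -20.64621442 -113.96674288  153.73406389]
[0.15, 3.37, -0.01] turn -0.0
[0.11, 9.57, -0.03] turn -0.0
```

View pics/z3.png

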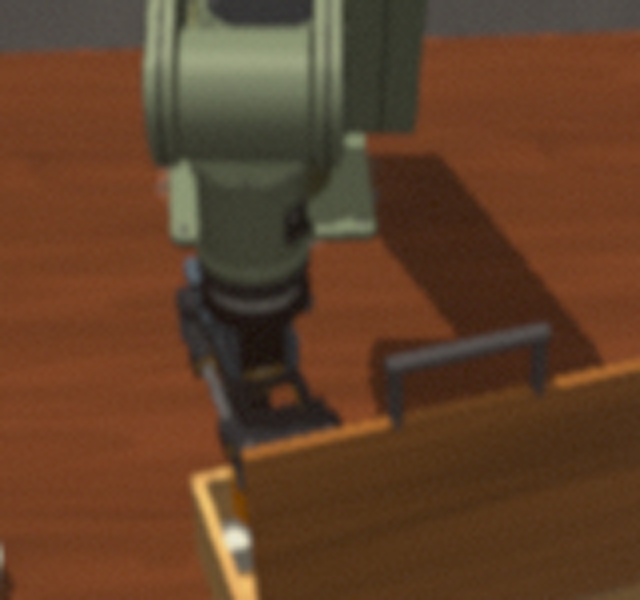

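View pics/z4.png

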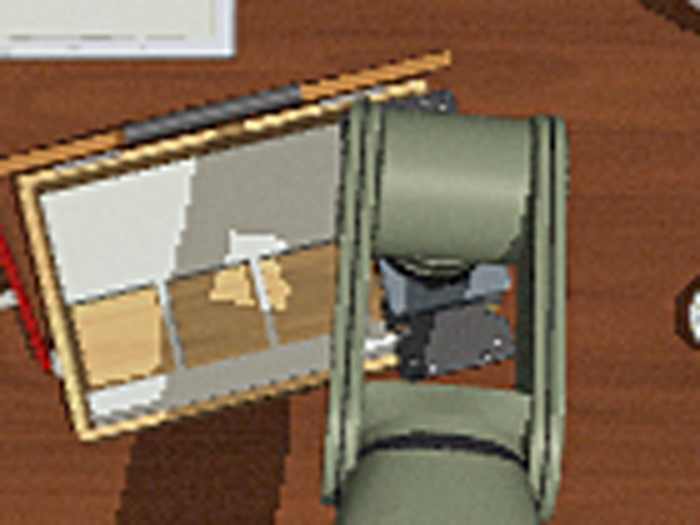

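```bash
python3 -m handwheel '[[5,[0.1,1.5,0],0],[5,[0.1,3,0],0],[5,[0.1,4.5,0],0],[5,[0.1,5.5,0],0],[5,[0.1,6.5,0],0],[5,[0.1,7.3,0],0],[5,[0.1,8,0],0],[5,[0.1,8,0],0]]'; python3 - <<'E'
from h import *
st(); print(inch(state()["ee_pos"]))
go(ch(-19,-114,57),yaw=CY)
E
```

```text
time_s: 20.65
ee_pos: [560.2, -27.2, 76.0]
ee_rot: [-89.9, -0.6, 13.6]
force: [-0.6, -0.2, -2.0]
gripper_width: 55.5
t 20.65 tcp [560.2 -27.2  76. ] rot [-89.9  -0.6  13.6] F [-0.6 -0.2 -2. ] w 55.5 q [ -4.  24. 103.   0.  53. -18.]
[ -17.05736872 -114.34018877   75.9544772 ]
[-0.21, 1.89, 0.03] turn -0.0
```

```bash
python3 -m handwheel '[[5,[-0.1,0.5,0],0],[5,[-0.1,1,0],0],[5,[-0.1,1.5,0],0],[5,[-0.1,1.8,0],0],[5,[-0.1,1.9,0],0],[5,[-0.1,1.9,0],0]]'; python3 - <<'E'
from h import *
st(); print(inch(state()["ee_pos"]))
E
```

```text
time_s: 21.25
ee_pos: [559.3, -27.5, 57.3]
ee_rot: [-89.9, -0.5, 13.6]
force: [-3.2, -1.0, 0.7]
gripper_width: 55.4
t 21.25 tcp [559.3 -27.5  57.3] rot [-89.9  -0.5  13.6] F [-3.2 -1.   0.7] w 55.4 q [ -4.  25. 104.   0.  50. -18.]
[ -18.0414748  -114.37163186   57.26475493]
```

```bash
python3 -m handwheel '[[5,[0,0.1,0],0],[5,[0,0.2,0],0],[6,[0,0.2,0],0],[6.8,[0,0.2,0],0],[7,[0,0.2,0],0],[7,[0,0.2,0],0]]'; python3 -m handwheel '[[7,[0,-2,0],0],[7,[0,-5,0],0],[7,[0,-9,0],0],[7,[0,-13,0],0],[7,[0,-17,0],0],[7,[-4,-20,-4],0],[7,[-8,-20,-8],0],[7,[-12,-20,-12],0],[7,[-12,-20,-12],0]]'; python3 - <<'E'
from h import *
st()
crop("scene",(140,100,400,270),"z5.png",3)
crop("top",(230,120,480,265),"z6.png",3.2)
E
```

```text
time_s: 21.85
ee_pos: [559.5, -27.4, 55.1]
ee_rot: [-89.9, -0.6, 13.6]
force: [-0.1, -0.4, -0.4]
gripper_width: 70.3
time_s: 22.75
ee_pos: [467.4, -175.4, 254.2]
ee_rot: [-90.0, -0.6, 13.5]
force: [0.4, 0.5, -0.1]
gripper_width: 70.0
t 22.75 tcp [ 467.4 -175.4  254.2] rot [-90.   -0.6  13.5] F [ 0.4  0.5 -0.1] w 70.0 q [-22.  10.  95.   0.  74. -36.]
```

View pics/z5.png

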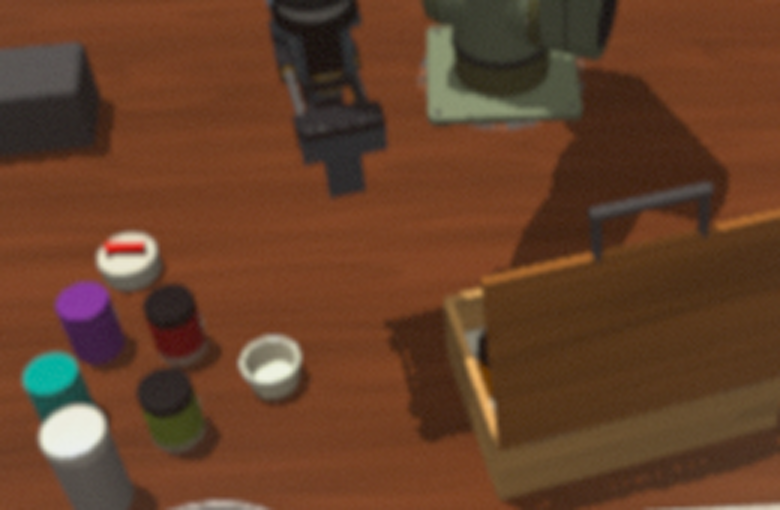

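View pics/z6.png

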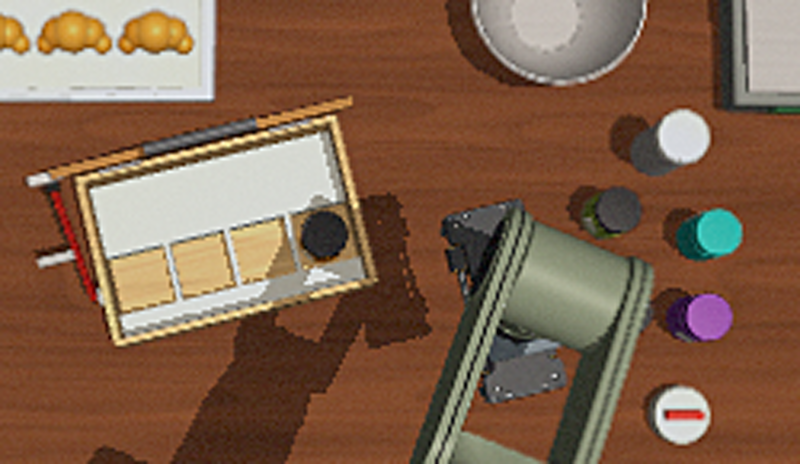

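```bash
python3 - <<'E'
from h import *
print(inch(onz("top",(324.5/3.2-.5+230,235.5/3.2-.5+120),84)))
go([469.5,-380,200],[469.5,-380,110],yaw=CY)
E
```

```text
[ -21.31324434 -109.78482543   84.        ]
[-4.59, 5.35, -19.96] turn -0.3
[-4.68, 14.35, -19.96] turn -0.3
```

The orange jar stands in cell 0, measured 3 mm from its centre. Red is next.

```bash
python3 -m handwheel '[[9,[-1,1,-4],0],[9,[-2,2,-8],0],[9,[-3,3,-12],0],[9,[-4,4,-16],0],[9,[-4.6,5.4,-20],-0.3],[9,[-4.6,8.4,-20],-0.3],[9,[-4.6,11,-20],-0.3],[9,[-4.6,11,-20],-0.3],[9,[-4.6,11,-20],-0.3]]'; python3 - <<'E'
from h import *
st()
go([469.5,-380,42],yaw=CY)
crop("scene",(140,110,300,270),"z7.png",3.7)
crop("top",(340,140,480,265),"z8.png",4.5)
E
```

```text
time_s: 23.75
ee_pos: [470.8, -379.8, 143.5]
ee_rot: [-90.0, -0.5, 13.7]
force: [0.2, -0.3, -0.3]
gripper_width: 90.2
t 23.75 tcp [ 470.8 -379.8  143.5] rot [-90.   -0.5  13.7] F [ 0.2 -0.3 -0.3] w 90.2 q [-40.  24.  92.   1.  64. -54.]
[-0.23, 10.15, 0.0] turn 0.1
```

View pics/z7.png

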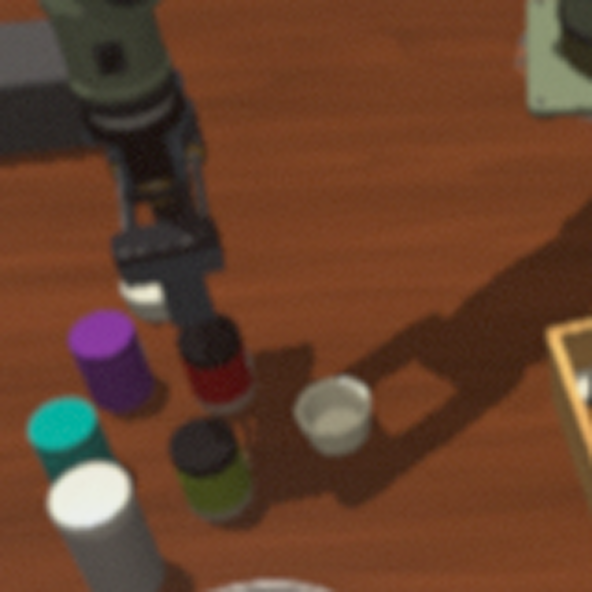

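View pics/z8.png

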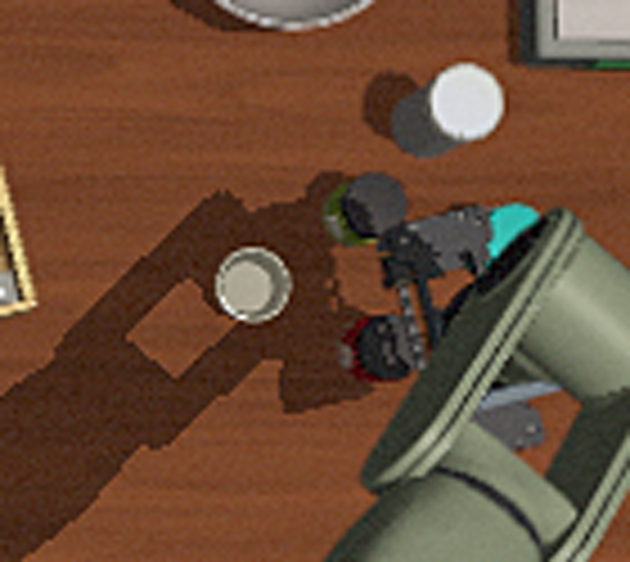

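```bash
python3 -m handwheel '[[9,[-0.2,3,0],0],[9,[-0.2,6,0],0],[9,[-0.2,8,0],0],[9,[-0.2,10.2,0],0],[9,[-0.2,10.2,0],0],[9,[-0.2,10.2,0],0]]' 30; python3 -c "
from h import *
st()"; python3 -m handwheel '[[5,[0,0,0],0],[5,[0,0,0],0],[5,[0,0,0],0],[5,[0,0,0],0],[5,[0,0,0],0],[5,[0,0,0],0]]'; python3 -c "
from h import *
st()"
```

```text
time_s: 24.45
ee_pos: [471.5, -381.3, 44.6]
ee_rot: [-90.2, -0.7, 13.7]
force: [-0.1, 0.3, 0.9]
gripper_width: 89.8
t 24.45 tcp [ 471.5 -381.3   44.6] rot [-90.2  -0.7  13.7] F [-0.1  0.3  0.9] w 89.8 q [-40.  29.  99.   1.  51. -54.]
time_s: 25.05
ee_pos: [471.4, -381.5, 45.1]
ee_rot: [-90.2, -0.7, 13.7]
force: [-0.4, 0.6, 3.2]
gripper_width: 55.6
t 25.05 tcp [ 471.4 -381.5   45.1] rot [-90.2  -0.7  13.7] F [-0.4  0.6  3.2] w 55.6 q [-40.  29.  99.   1.  51. -54.]
```

```bash
python3 -m handwheel '[[5,[0,-1,0],0],[5,[0,-3,0],0],[5,[0,-7,0],0],[5,[0,-11,0],0],[5,[0,-13,0],0],[5,[0,-13,0],0],[5,[0,-13,0],0]]'; python3 - <<'E'
from h import *
st()
go(ch(-35,-180,175),ch(-35,-38.5,175),ch(-35,-38.5,145),ch(-19,-38.5,100),yaw=CY)
crop("scene",(140,110,300,270),"z9.png",3.7)
E
```

```text
time_s: 25.75
ee_pos: [469.2, -380.8, 174.3]
ee_rot: [-90.2, -0.7, 13.7]
force: [-0.7, 0.3, -3.2]
gripper_width: 55.5
t 25.75 tcp [ 469.2 -380.8  174.3] rot [-90.2  -0.7  13.7] F [-0.7  0.3 -3.2] w 55.5 q [-40.  22.  90.   0.  68. -54.]
[15.42, 0.03, 25.62] turn 0.1
[15.45, -0.01, 39.77] turn 0.1
[15.41, 2.99, 39.78] turn 0.1
[16.96, 7.51, 39.79] turn 0.1
```

View pics/z9.png

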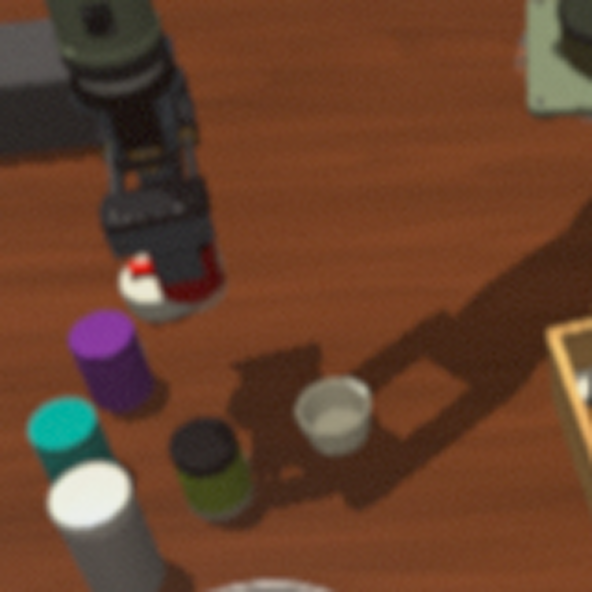

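```bash
python3 -m handwheel '[[5,[1.6,0,4],0],[5,[3.2,0,8],0],[5,[4.8,0,12],0],[5,[6.4,0,16],0],[5,[8,0,20],0],[5,[9.6,0,24],0],[5,[11.2,0,28],0],[5,[12.8,0,32],0],[5,[14.2,0,36],0],[5,[15.4,0,39],0]]'; python3 -m handwheel '[[5,[0,0,0],0]]';python3 - <<'E'
from h import *
st();print(inch(state()["ee_pos"]))
go(ch(-35,-38.5,145),ch(-19,-38.5,105),ch(-19,-38.5,75),yaw=CY)
E
```

```text
time_s: 26.8
ee_pos: [524.4, 37.4, 172.1]
ee_rot: [-90.0, -0.4, 13.8]
force: [0.8, 0.7, -3.0]
gripper_width: 55.6
time_s: 26.9
ee_pos: [523.7, 40.9, 170.2]
ee_rot: [-89.9, -0.2, 14.0]
force: [0.4, -0.5, -2.2]
gripper_width: 55.4
t 26.9 tcp [523.7  40.9 170.2] rot [-89.9  -0.2  14. ] F [ 0.4 -0.5 -2.2] w 55.4 q [  3.  16. 100.   0.  64. -11.]
[-36.47769323 -39.56782812 170.23522623]
[0.14, 2.52, 0.1] turn 0.4
[1.73, 6.53, 0.08] turn 0.4
[1.72, 9.53, 0.07] turn 0.4
```

```bash
python3 -m handwheel '[[5,[0.1,1,0.1],0.4],[5,[0.1,2.5,0.1],0.4],[5,[0.7,4,0.1],0.4],[5,[1.2,5.5,0.1],0.4],[5,[1.7,6.5,0.1],0.4],[5,[1.7,7.5,0.1],0.4],[5,[1.7,8.5,0.1],0.4],[5,[1.7,9.5,0.1],0.4],[5,[1.7,9.5,0.1],0.4]]';python3 - <<'E'
from h import *
st();print(inch(state()["ee_pos"]))
go(ch(-19,-38.5,53),yaw=CY)
E
```

```text
time_s: 27.8
ee_pos: [539.0, 46.0, 73.8]
ee_rot: [-89.8, -0.0, 13.6]
force: [-1.0, -0.4, -2.4]
gripper_width: 55.5
t 27.8 tcp [539.   46.   73.8] rot [-89.8  -0.   13.6] F [-1.  -0.4 -2.4] w 55.5 q [  4.  23. 105.   0.  52. -10.]
[-20.48832466 -38.12633211  73.77996277]
[0.15, 2.08, -0.04] turn 0.0
```

```bash
python3 -m handwheel '[[5,[0.1,0.5,0],0],[5,[0.1,1,0],0],[5,[0.1,1.5,0],0],[5,[0.1,1.9,0],0],[5,[0.1,2.1,0],0],[5,[0.1,2.1,0],0]]';python3 - <<'E'
from h import *
st();print(inch(state()["ee_pos"]))
E
```

```text
time_s: 28.4
ee_pos: [539.8, 46.3, 53.2]
ee_rot: [-89.8, -0.0, 13.6]
force: [-1.8, -0.0, 1.6]
gripper_width: 55.4
t 28.4 tcp [539.8  46.3  53.2] rot [-89.8  -0.   13.6] F [-1.8 -0.   1.6] w 55.4 q [  4.  24. 107.   0.  49. -10.]
[-19.65067023 -38.07926475  53.23060232]
```

The jar is touching the floor, so I'll release, rise with a pull toward the robot, and go look at green.

```bash
python3 -m handwheel '[[5,[0,0.1,0],0],[5,[0,0.1,0],0],[6,[0,0.1,0],0],[6.8,[0,0.1,0],0],[7,[0,0.1,0],0],[7,[0,0.1,0],0]]'; python3 -m handwheel '[[7,[0,-2,0],0],[7,[0,-5,0],0],[7,[-1,-9,0],0],[7,[-3,-13,0],0],[7,[-6,-16,-3],0],[7,[-9,-18,-7],0],[7,[-12,-18,-12],0],[7,[-13,-18,-16],0],[7,[-14,-18,-20],0],[7,[-14,-18,-20],0]]'; python3 - <<'E'
from h import *
st()
crop("scene",(140,100,400,270),"z10.png",3)
crop("top",(230,120,480,265),"z11.png",3.2)
E
```

```text
time_s: 29.0
ee_pos: [539.9, 46.3, 52.2]
ee_rot: [-89.8, -0.0, 13.6]
force: [0.0, 0.5, -0.7]
gripper_width: 69.5
time_s: 30.0
ee_pos: [450.8, -186.3, 231.6]
ee_rot: [-90.0, -0.0, 13.3]
force: [-0.6, 1.0, 0.0]
gripper_width: 70.2
t 30.0 tcp [ 450.8 -186.3  231.6] rot [-90.   -0.   13.3] F [-0.6  1.   0. ] w 70.2 q [-24.  10.  99.   0.  71. -37.]
```

View pics/z10.png

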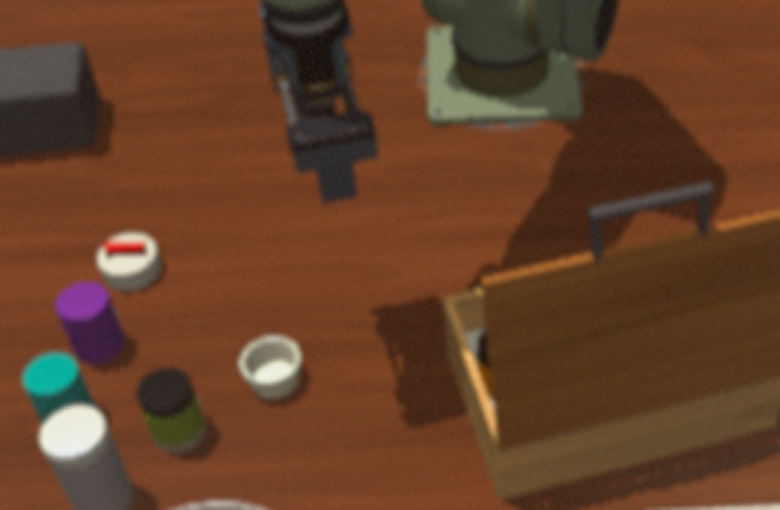

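View pics/z11.png

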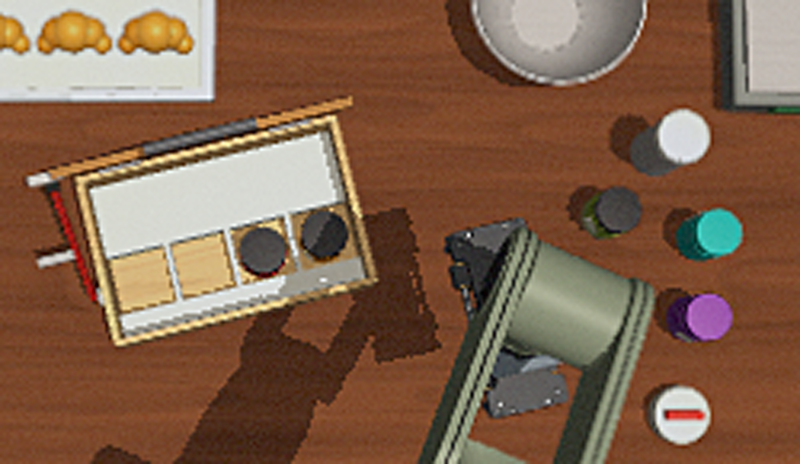

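Red stands in cell 1 (cap at (263,250)). Green is still at (165,390) in scene and (617,210) in top. Now I'll take green with yaw 45° so the gripper body clears the shaker.

```bash
python3 - <<'E'
from h import *
print(inch(onz("top",(263.5/3.2-.5+230,250.5/3.2-.5+120),84)))
print(onz("top",(617.5/3.2-.5+230,210.5/3.2-.5+120),76))
go([588.3,-368.4,180],[588.3,-368.4,140],yaw=45)
E
```

```text
[-21.89943304 -37.45206569  84.        ]
[ 586.72120008 -367.18364437   76.        ]
[9.03, 5.05, -21.34] turn -31.5
[9.03, 9.05, -21.35] turn -31.5
```

```bash
python3 -m handwheel '[[9,[1.8,0,-4.2],-8],[9,[3.6,0,-8.5],-16],[9,[5.4,0,-12.8],-24],[9,[7.2,0,-17],-31.5],[9,[9,1,-21.4],-31.5],[9,[9,3,-21.4],-31.5],[9,[9,6,-21.4],-31.5],[9,[9,9,-21.4],-31.5],[9,[9,9,-21.4],-31.5],[9,[9,9,-21.4],-31.5]]'; python3 - <<'E'
from h import *
st()
go([588.3,-368.4,42],yaw=45)
crop("scene",(140,110,300,270),"z12.png",3.7)
E
```

```text
time_s: 31.1
ee_pos: [588.8, -367.6, 140.7]
ee_rot: [-89.8, -0.1, 45.1]
force: [-0.9, -0.5, 0.7]
gripper_width: 89.9
t 31.1 tcp [ 588.8 -367.6  140.7] rot [-89.8  -0.1  45.1] F [-0.9 -0.5  0.7] w 89.9 q [-33.  32.  78.   0.  70. -78.]
[-0.12, 9.87, -0.06] turn 0.1
```

View pics/z12.png

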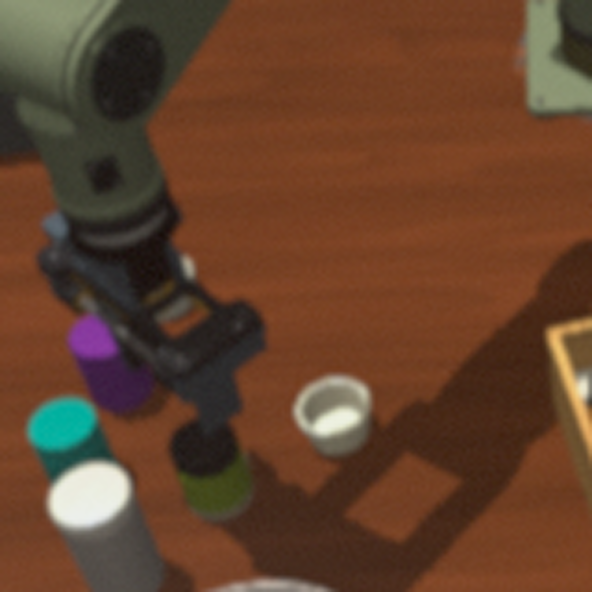

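```bash
python3 -m handwheel '[[9,[-0.1,3,0],0],[9,[-0.1,6,0],0],[9,[-0.1,8,0],0],[9,[-0.1,9.9,0],0],[9,[-0.1,9.9,0],0],[9,[-0.1,9.9,0],0]]' 30; python3 -m handwheel '[[5,[0,0,0],0],[5,[0,0,0],0],[5,[0,0,0],0],[5,[0,0,0],0],[5,[0,0,0],0],[5,[0,0,0],0]]'; python3 -c "
from h import *
st()
s=state(); R=Ro.from_euler('xyz',s['ee_rot'],degrees=True).as_matrix(); print(R.T@(np.array([588,-368.2,s['ee_pos'][2]])-s['ee_pos']))"
```

```text
time_s: 31.75
ee_pos: [590.0, -369.1, 45.2]
ee_rot: [-90.1, -0.2, 45.1]
force: [-0.1, -0.8, 0.6]
gripper_width: 90.2
time_s: 32.35
ee_pos: [589.9, -369.4, 45.5]
ee_rot: [-90.1, -0.2, 45.1]
force: [-0.9, 0.4, 2.0]
gripper_width: 55.5
t 32.35 tcp [ 589.9 -369.4   45.5] rot [-90.1  -0.2  45.1] F [-0.9  0.4  2. ] w 55.5 q [-33.  36.  85.   0.  59. -78.]
[-0.54931989 -0.00700495  2.19272699]
```

```bash
python3 -m handwheel '[[5,[0,-1,0],0],[5,[0,-3,0],0],[5,[0,-7,0],0],[5,[0,-11,0],0],[5,[0,-13,0],0],[5,[0,-13,0],0],[5,[0,-13,0],0]]'; python3 - <<'E'
from h import *
st()
go(ch(-35,-180,175),ch(-35,34.7,175),yaw=CY)
crop("scene",(140,110,300,270),"z13.png",3.7)
E
```

```text
time_s: 33.05
ee_pos: [588.9, -368.9, 174.6]
ee_rot: [-90.0, -0.2, 45.1]
force: [-0.2, 0.5, -3.1]
gripper_width: 55.4
t 33.05 tcp [ 588.9 -368.9  174.6] rot [-90.   -0.2  45.1] F [-0.2  0.5 -3.1] w 55.4 q [-33.  31.  76.   0.  74. -78.]
[17.21, -0.01, 21.5] turn 31.5
[28.42, 0.01, 39.81] turn 31.5
```

View pics/z13.png

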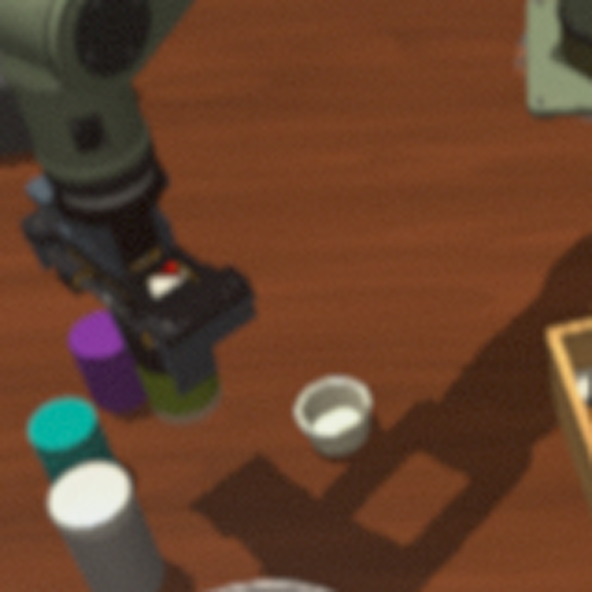

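```bash
python3 -m handwheel '[[5,[3,0,3.6],4],[5,[6,0,7.2],10],[5,[9,0,11],16],[5,[12,0,14.5],22],[5,[15,0,18.2],28],[5,[17.2,0,21.5],31.5],[5,[19.6,0,25.3],31.5],[5,[22,0,29],31.5],[5,[24.4,0,33],31.5],[5,[26.6,0,36.5],31.5]]'; python3 - <<'E'
from h import *
st();print(inch(state()["ee_pos"]))
go(ch(-35,34.7,175),yaw=CY)
E
```

```text
time_s: 34.1
ee_pos: [515.5, 79.2, 172.4]
ee_rot: [-89.8, 0.2, 13.6]
force: [0.7, 1.3, -2.7]
gripper_width: 55.5
t 34.1 tcp [515.5  79.2 172.4] rot [-89.8   0.2  13.6] F [ 0.7  1.3 -2.7] w 55.5 q [  7.  15. 100.   0.  65.  -6.]
[-35.50312417  -0.35487875 172.42340857]
[0.05, -0.25, 3.51] turn -0.0
```

```bash
python3 -m handwheel '[[5,[0,0,1.5],0],[5,[0,0,3],0],[5,[0,0,3.5],0],[5,[0,0.5,3.5],0],[5,[0,1.5,3.5],0],[5,[0,2.2,3.5],0],[5,[0,2.2,3.5],0]]'; python3 - <<'E'
from h import *
st();print(inch(state()["ee_pos"]))
go(ch(-35,34.7,145),ch(-19,34.7,105),ch(-18,34.7,75),yaw=CY)
E
```

```text
time_s: 34.8
ee_pos: [506.3, 112.3, 148.8]
ee_rot: [-89.8, 0.4, 13.5]
force: [0.4, 0.4, -3.5]
gripper_width: 55.9
t 34.8 tcp [506.3 112.3 148.8] rot [-89.8   0.4  13.5] F [ 0.4  0.4 -3.5] w 55.9 q [ 11.  16. 102.   0.  62.  -2.]
[-36.6946779   33.95166007 148.83369107]
[0.17, 0.38, 0.07] turn -0.1
[1.8, 4.37, 0.06] turn -0.1
[1.92, 7.37, 0.05] turn -0.1
```

```bash
python3 -m handwheel '[[5,[0.5,1,0.1],0],[5,[1,2.2,0.1],0],[5,[1.5,3.4,0.1],0],[5,[1.8,4.4,0.1],0],[5,[1.9,5.4,0.1],0],[5,[1.9,6.4,0.1],0],[5,[1.9,7.4,0.1],0],[5,[1.9,7.4,0.1],0]]'; python3 - <<'E'
from h import *
st();print(inch(state()["ee_pos"]))
go(ch(-18,34.7,53),yaw=CY)
E
```

```text
time_s: 35.6
ee_pos: [522.6, 117.6, 73.1]
ee_rot: [-89.8, 0.6, 13.5]
force: [-0.7, 0.3, -3.3]
gripper_width: 55.4
t 35.6 tcp [522.6 117.6  73.1] rot [-89.8   0.6  13.5] F [-0.7  0.3 -3.3] w 55.4 q [ 11.  23. 106.   0.  52.  -2.]
[-19.52248005  35.23247792  73.10210275]
[0.17, 2.01, -0.06] turn -0.1
```

```bash
python3 -m handwheel '[[5,[0.2,0.5,0],0],[5,[0.2,1,0],0],[5,[0.2,1.5,0],0],[5,[0.2,1.8,0],0],[5,[0.2,2,0],0],[5,[0.2,2,0],0],[5,[0.2,2.1,0],0]]';python3 - <<'E'
from h import *
st();print(inch(state()["ee_pos"]))
E
```

```text
time_s: 36.3
ee_pos: [524.2, 117.9, 53.7]
ee_rot: [-89.8, 0.6, 13.5]
force: [-5.8, -1.7, 16.4]
gripper_width: 55.5
t 36.3 tcp [524.2 117.9  53.7] rot [-89.8   0.6  13.5] F [-5.8 -1.7 16.4] w 55.5 q [ 11.  24. 107.   0.  50.  -2.]
[-17.96720661  35.21453127  53.67704172]
```

The underside computes to 8 mm (53.7-45.5), so it's on the floor. Releasing.

```bash
python3 -m handwheel '[[5,[0,-0.1,0],0],[6,[0,-0.1,0],0],[6.8,[0,-0.1,0],0],[7,[0,-0.1,0],0],[7,[0,-0.1,0],0]]'; python3 -m handwheel '[[7,[0,-2,0],0],[7,[0,-5,0],0],[7,[-1,-9,0],0],[7,[-3,-13,0],0],[7,[-6,-16,-3],0],[7,[-9,-18,-7],0],[7,[-9,-18,-12],0],[7,[-10,-18,-16],0],[7,[-10,-18,-20],0],[7,[-10,-18,-24],0]]'; python3 - <<'E'
from h import *
st()
crop("scene",(140,100,400,270),"z14.png",3)
crop("top",(230,120,480,265),"z15.png",3.2)
E
```

```text
time_s: 36.8
ee_pos: [524.3, 117.9, 54.6]
ee_rot: [-89.8, 0.6, 13.5]
force: [0.1, 0.7, -0.1]
gripper_width: 70.1
time_s: 37.8
ee_pos: [485.0, -140.7, 235.1]
ee_rot: [-89.8, 0.5, 13.5]
force: [0.4, 0.2, 1.0]
gripper_width: 69.6
t 37.8 tcp [ 485.  -140.7  235.1] rot [-89.8   0.5  13.5] F [0.4 0.2 1. ] w 69.6 q [-17.  12.  96.  -0.  73. -31.]
```

View pics/z14.png

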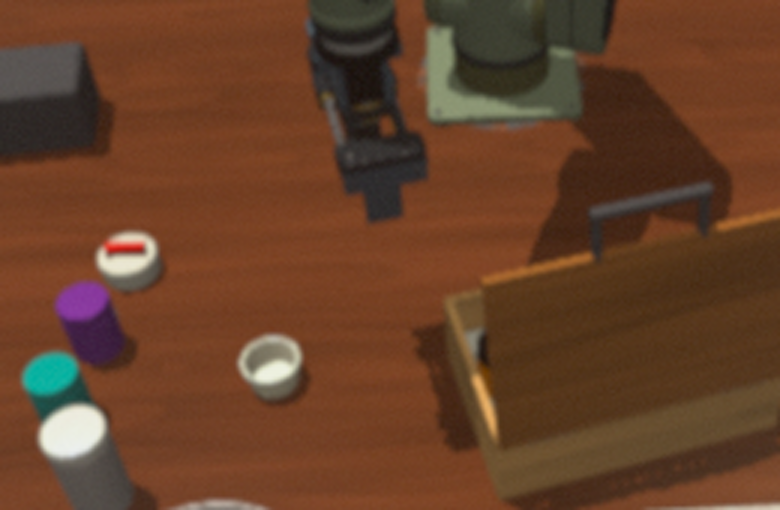

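View pics/z15.png

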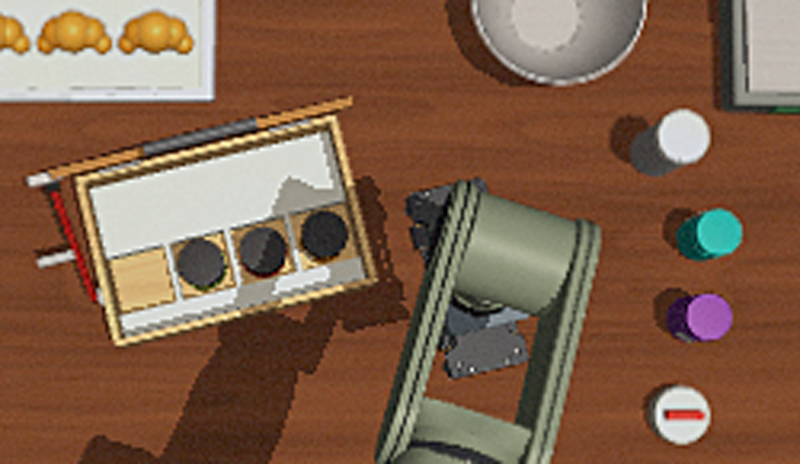

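```bash
python3 -m handwheel '[[7,[0,0,0],0],[7,[0,0,0],0],[7,[0,0,0],0],[7,[0,0,0],0],[7,[0,0,0],0]]' ; python3 - <<'E'
from h import *
st()
for q in((324,236),(263,250),(201,265)): print(inch(onz("top",((q[0]+.5)/3.2-.5+230,(q[1]+.5)/3.2-.5+120),84)).round(1))
f=vision.grab_frame("scene"); cv2.imwrite("pics/fs.png",f[:,:,::-1])
# handle now: scene & top middles
print(tri((140+651/3,100+200/3),(230+200/3.2,120+136/3.2)), inch(tri((140+651/3,100+200/3),(230+200/3.2,120+136/3.2))[0]))
E
```

```text
time_s: 38.4
ee_pos: [486.0, -142.2, 234.6]
ee_rot: [-89.9, 0.6, 13.3]
force: [0.0, 1.3, -0.5]
gripper_width: 70.2
t 38.4 tcp [ 486.  -142.2  234.6] rot [-89.9   0.6  13.3] F [ 0.   1.3 -0.5] w 70.2 q [-17.  12.  96.  -0.  73. -31.]
[ -22.4 -109.5   84. ]
[-21.9 -37.5  84. ]
[-22.2  35.8  84. ]
(array([622.03177154, 105.64346703, 336.30284718]), np.float64(2.8722579552093648)) [7.42815052e+01 2.84740786e-01 3.36302847e+02]
```

View pics/fs.png

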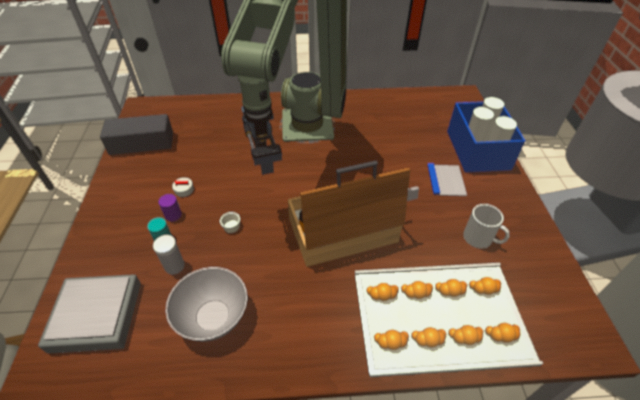

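The jars are within about 5 mm of their cell centres with caps at the expected height. The handle triangulates to chest x 74, z 336, which is lid 1.40, still propped. Bystanders are where they were and no jar is left on the worktop, so I'm handing in.

```bash
python3 -c "
from workcell import job
print(job.job_done())"
```

```text
the job is handed in; nothing more can be done
None
```

I leaned the lid back, flipped the stay up, and rested the lid on it before letting go. I then set the three jars that were there onto the cell floors: orange in cell 0, red in cell 1, green in cell 2. There was no brown jar.

**Last checks before handing in (38 s on the clock):**
- **Jars:** by the top camera the cap centres lie about 4–5 mm from the cell centres. All of them read 4 mm toward the front, which is close to the 2 mm calibration error. That check assumes the caps at 84 mm, as expected for jars on the floor. The arm's own height put green's underside at about 8 mm, the floor level; red and orange also touched down there.
- **Lid:** the handle triangulates to 74 mm behind the chest's origin and 336 mm up, which means the lid is at about 1.40 rad on the raised stay. The gripper was clear of everything.
- **Bystanders:** by eye they had not moved.

**Readings that disagreed:**
- The triangulated cap heights came out 6–8 mm lower than the stated 76 mm.
- The chest rim, seen from the top camera alone, sat 2–4 mm to one side of the triangulated chest. Neither caused any trouble.
- Green was pressed down with about 16 N just before I released it.

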